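Restock the mending box with thread and wedge its lid

ROBOT

A 6-joint arm with a two-finger parallel gripper is mounted at the origin on a cart in front of the work surface, level with it; the furniture and walls round the work are solid. World frame = base frame: x ahead of the robot, y to its left, z up, the work surface at z = 0. Lengths are in mm, angles in rad, forces in N, time in s.
With the tool pointing down it reaches from about 300 to 775 mm from the base axis. Payload 14.6 kg.
Tool frame: the origin (TCP) lies at the very end of the fingers, on their centre line; the grasp point (between the pads) lies 19 mm behind it; z points along the fingers, y is the line along which they close (so a half turn about z gives the same grasp; the last joint's range is limited). The gripper opens to 94 mm and grips with 3 to 60 N. Pads are 16 mm wide; open, the fingers measure 119 mm over their backs; the gripper's body (75 mm by 177 mm) begins 78 mm behind the grasp point.
Start: joints at [-1.216, 0.3, 1.521, -0, 1.321, -0.067], TCP at [225.164, -501.787, 205.446] pointing down, gripper open.
Joint ranges: [-3.03, 3.03], [-0.79, 2.21], [0.23, 2.52], [-1.04, 4.18], [0, 3.07], [-2.55, 2.55]. Speed limits (rad/s): [2.22, 2.22, 2.57, 3.14, 3.14, 3.14].

INTERFACE

Orientations are given as [roll, pitch, yaw] about the fixed x, y, z axes, in that order (R = Rz(yaw) Ry(pitch) Rx(roll)).
In Python, from cell import manip gives the robot as it stands. The module is installed in compiled form; this text tells all that it offers.
- The arm moves only by the shell command python3 -m inch 'ROWS' [FORCE]. ROWS is JSON, a list of rows, each an object of numbers: "gripper": the opening, from 0 (shut) to 1 (fully open); "dx", "dy", "dz": the shift along the world's x, y, z in m; "wx", "wy", "wz": the turn, a rotation vector about the world's x, y, z in degrees. A call has exactly 5 rows; each row is the pose to reach, as a shift and turn from the pose commanded when the call began; what a row does not reach only later rows make up. A row lasts 1/12 s, in which the tool goes at most 41.7 mm and 7.16 degrees, less where a joint would pass 70% of its speed; a pose out of reach is approached as far as the arm can. A call with a gripper value outside its range is refused whole. The fingers move at their own pace and stop on an object; FORCE is the grip in N (left out, the last holds). Time passes only in rows, so rows that repeat a pose let the fingers close, or fill a call up. It gives the time, the measured TCP pose, the force, the opening and the grip force at its end, in the units of the state.
- manip.read_state(): the state, without advancing time (a new reading comes with each control period).
- manip.camera(name): name is "scene" or "top" or "wrist"; returns the picture (480x640x3 uint8, blue, green, red); there is no depth.
- manip.camera_info(name): a dict with "camera_matrix" (3x3 intrinsics, pixels), "R" (3x3) and "t" (3): a world point X has camera coordinates R X + t; the wrist camera has in their place "tool_from_camera" (4x4, takes a point from camera to tool coordinates, whose origin is the TCP and whose axes are the flange's). Camera axes: x right, y down, z forward; pixel columns grow to the right and rows downward; lengths in mm; the calibration is good to about 2 mm. The wrist camera is an equidistant fisheye: a pixel r from the principal point sees the ray r / f radians off the axis. A picture is of the moment at which its call begins: read the wrist's pose just before it. camera_info takes no time and is no camera call.
- manip.sign_off(): hands the job in; it is judged then, once.
The state is a dict: "clock": time; "joints": joint angles; "qd": joint speeds; "effort": joint torques, N m; "eef_pos": TCP position; "eef_rot": TCP orientation; "wrist_force": force on the tool from outside, world axes, zero at the start; "moment": the same for the moment, N m; "finger_gap": finger opening in mm; "finger_force": force on a finger pad.
Only numpy, scipy, OpenCV 4.12 (cv2) and the standard library are available. Lean on these libraries where they do the work, as an engineer would, in place of code of your own. Each camera call takes 0.05 s, during which the arm holds its last target. There are 200 camera calls.

TASK

Restock the wooden mending box: take off the lid that lies across its top, pull the empty reels off their spindles and leave them on the worktop outside the box, and push every spool of thread from the worktop down over a spindle of its own until it sits on the box's floor and the spindle's spring ball clicks out above it. Then slide the lid along the dovetail grooves from the box's wide end until it wedges tight, its ends flush with the box. Leave the sewing tin, scissors, tape measure and kitchen timer where they are.

Things in the scene. Friction and masses are not known exactly. Their poses are not given: they have to be found in the camera images.
- thread_box: open wooden mending box, fast on the worktop, 190 mm long (x), tapered in plan: outside 140 mm wide at its narrow end (-x), 160 at its wide end (+x); inside 114 / 124 (middle) / 134 mm; side walls 13 mm, end walls 10 mm. Origin: centre of underside, z up. Floor at z = 8 mm. Three steel spindles in a row at x = -56, 0, 56 mm. Ends are open above the end walls (86 mm high).
- box_lid: sliding lid, a flat tapered plate 190 mm long (x), 128 mm wide at its narrow end (-x), 148 at its wide end (+x), 8 mm thick, edges bevelled; 0.18 kg. Origin: centre of underside. Starts lying loose across the top of the box. In the grooves at +d along the box's x from closed it has 0.05 d of play each side; past 190 mm it is free. Wedged, it is at (-2, 0, 88) mm in the box's frame, axes alike.
- box_mouth (a point): middle of the wide (+x) end of the box, at box (95, 0, 88) mm, level with the tops of the side walls, on which the lid slides. Dovetail rails on the side walls rise from there to 96 mm and lean 4.6 mm inwards over the lid's bevelled edges. The lid can enter only here, narrow end first, and moves towards the box's -x.
- lid_grip (a point): centre of the wooden grip bar that stands across the middle of the lid's top, 21 mm above the lid's underside: 14 mm thick (along the lid's x), 70 mm long (along its y), 26 mm high. In the last few mm the lid binds; a push of some 10 N wedges it so that it stays, its ends flush with the box's within 2 to 3 mm.
- spindle_1 (a point): point on the axis of spindle 1 (box x = -56 mm), 38 mm above the worktop, where the middle (origin) of a spool lies when fully home on the box's floor. The spindle is 18 mm thick, its round top 86 mm above the worktop; its ball is centred at 74.4 mm.
- spindle_2 (a point): point on the axis of spindle 2 (box x = 0 mm), 38 mm above the worktop, where the middle (origin) of a spool lies when fully home on the box's floor. The spindle is 18 mm thick, its round top 86 mm above the worktop; its ball is centred at 74.4 mm.
- spindle_3 (a point): point on the axis of spindle 3 (box x = 56 mm), 38 mm above the worktop, where the middle (origin) of a spool lies when fully home on the box's floor. The spindle is 18 mm thick, its round top 86 mm above the worktop; its ball is centred at 74.4 mm.
- ball_1 (a joint): 12 mm steel ball on the +y side of spindle 1; 0 = out, 4.5 mm proud of the spindle; grows (m) as it is pressed in, to 0.005, against 4.4 N plus 2 N per mm. A spool let go above it rests on it, 62 mm too high; a push of some 10 N starts it past. While a spool slides past it reads about 0.0015 to 0.003 and drags; it snaps back to about 0 when the spool is home below it.
- ball_2 (a joint): 12 mm steel ball on the +y side of spindle 2; 0 = out, 4.5 mm proud of the spindle; grows (m) as it is pressed in, to 0.005, against 4.4 N plus 2 N per mm. A spool let go above it rests on it, 62 mm too high; a push of some 10 N starts it past. While a spool slides past it reads about 0.0015 to 0.003 and drags; it snaps back to about 0 when the spool is home below it.
- ball_3 (a joint): 12 mm steel ball on the +y side of spindle 3; 0 = out, 4.5 mm proud of the spindle; grows (m) as it is pressed in, to 0.005, against 4.4 N plus 2 N per mm. A spool let go above it rests on it, 62 mm too high; a push of some 10 N starts it past. While a spool slides past it reads about 0.0015 to 0.003 and drags; it snaps back to about 0 when the spool is home below it.
- spool_1: thread spool: plain white flanged reel wound with grey thread, 48 mm in diameter, 60 mm high, bore 20.5 mm right through, about 70 g; all are alike. Stands upright on the worktop at the start. Origin on its axis at mid height (30 mm above its foot), z along the axis. May be absent.
- spool_2: thread spool: plain white flanged reel wound with grey thread, 48 mm in diameter, 60 mm high, bore 20.5 mm right through, about 70 g; all are alike. Stands upright on the worktop at the start. Origin on its axis at mid height (30 mm above its foot), z along the axis. May be absent.
- spool_3: thread spool: plain white flanged reel wound with grey thread, 48 mm in diameter, 60 mm high, bore 20.5 mm right through, about 70 g; all are alike. Stands upright on the worktop at the start. Origin on its axis at mid height (30 mm above its foot), z along the axis. May be absent.
- empty_1: empty reel: the same white flanged reel with no thread on it, 48 mm in diameter, 60 mm high, bore 20.5 mm, about 40 g; at the start it is home on spindle 1, under the ball, and comes off with a pull of some 10 N straight up. Origin on its axis at mid height, z along the axis. May be absent.
- empty_2: empty reel: the same white flanged reel with no thread on it, 48 mm in diameter, 60 mm high, bore 20.5 mm, about 40 g; at the start it is home on spindle 2, under the ball, and comes off with a pull of some 10 N straight up. Origin on its axis at mid height, z along the axis. May be absent.
- empty_3: empty reel: the same white flanged reel with no thread on it, 48 mm in diameter, 60 mm high, bore 20.5 mm, about 40 g; at the start it is home on spindle 3, under the ball, and comes off with a pull of some 10 N straight up. Origin on its axis at mid height, z along the axis. May be absent.
- sewing_tin: bystander: flat blue tin, 81 x 120 x 36 mm, origin at the centre of its underside
- scissors: bystander: scissors with blue handles lying flat, 87 x 199 x 9 mm, origin near the middle of the underside
- tape_measure: bystander: round red tape measure, 54 x 61 x 18 mm, origin at the centre of its underside
- timer: bystander: round white and green kitchen timer, 69 x 68 x 72 mm, origin at the centre of its underside
- wall_shelf_edge (a point): a point on the front lower edge of the wall cupboard that hangs above the back of the worktop: everything higher than this point and farther from the robot (x) is solid, over the whole width of the work. Keep wrist and forearm short of it when swinging from side to side.

How it is judged:
By the outcome, as a careful person would: the job done as asked, in the order asked, and still so for the second after the job is handed in, with the robot touching nothing.
Of spool_1, spool_2, spool_3 only 2 to 3 are there at a start; the rules pass over those that are not, and their reading is None.
Of empty_1, empty_2, empty_3 only 1 to 2 are there at a start; the rules pass over those that are not, and their reading is None.
At some moment in a run one of spool_1, spool_2, spool_3 may be knocked a few centimetres aside while the robot is not near it.
It also fails if it takes over 210 s, if anything falls off the work surface, if the arm or the gripper's body presses on something with over 40 N, if the wrist force passes 120 N, or if a joint passes its speed limit or range.

## Working session

There is one attempt and no reset: what is moved stays moved. The work goes in short steps, Python scripts to look and compute and a shell command to move; the robot and the scene stay as the last step left them, time stands still between calls to the robot, and variables do not carry over. Pictures are saved under pics/ and viewed, at most 14 in all, crops included, and the job is handed in when it is done.

```bash
mkdir -p pics
cat > h.py <<'E'
import numpy as np, cv2, json
from cell import manip
def info(n): return {k:np.array(v) for k,v in manip.camera_info(n).items() if k in('camera_matrix','R','t','tool_from_camera')}
def ray(n,u,v):
    i=info(n);d=np.linalg.solve(i['camera_matrix'],[u,v,1.]);return -i['R'].T@i['t'],i['R'].T@d
def onz(n,u,v,z):
    o,d=ray(n,u,v);return o+d*(z-o[2])/d[2]
def proj(n,X):
    i=info(n);c=i['camera_matrix']@(i['R']@np.array(X,float)+i['t']);return c[:2]/c[2]
def st():
    s=manip.read_state();print({k:np.round(s[k],3).tolist() for k in('clock','joints','eef_pos','eef_rot','wrist_force','finger_gap','finger_force')});return s
E
python3 - <<'E'
from h import *
st()
for n in('scene','top','wrist'):
    cv2.imwrite(f'pics/{n}0.png',manip.camera(n))
    print(n,{k:np.round(v,3).tolist() for k,v in info(n).items()})
print(manip.read_state().keys())
E
```

```text
{'clock': 0.0, 'joints': [-1.216, 0.3, 1.522, 0.0, 1.321, -0.067], 'eef_pos': [225.084, -501.539, 204.896], 'eef_rot': [-3.14, -0.0, 0.422], 'wrist_force': [-0.159, 0.367, 0.769], 'finger_gap': 94.111, 'finger_force': 0.0}
scene {'camera_matrix': [[435.938, 0.0, 320.457], [0.0, 435.938, 242.562], [0.0, 0.0, 1.0]], 'R': [[-0.852, -0.524, 0.002], [-0.413, 0.669, -0.618], [0.323, -0.527, -0.786]], 't': [454.616, 359.046, 1185.292]}
top {'camera_matrix': [[621.944, 0.0, 325.03], [0.0, 621.944, 239.244], [0.0, 0.0, 1.0]], 'R': [[0.399, -0.917, 0.017], [-0.737, -0.332, -0.588], [0.545, 0.222, -0.808]], 't': [-190.899, 551.003, 1378.578]}
wrist {'camera_matrix': [[371.648, 0.0, 321.762], [0.0, 371.648, 237.815], [0.0, 0.0, 1.0]], 'tool_from_camera': [[-0.0, -0.964, -0.265, 75.976], [1.0, 0.0, -0.001, -1.125], [0.001, -0.265, 0.964, -177.846], [0.0, 0.0, 0.0, 1.0]]}
dict_keys(['clock', 'joints', 'qd', 'effort', 'eef_pos', 'eef_rot', 'wrist_force', 'moment', 'finger_force', 'finger_gap'])
```

View pics/top0.png

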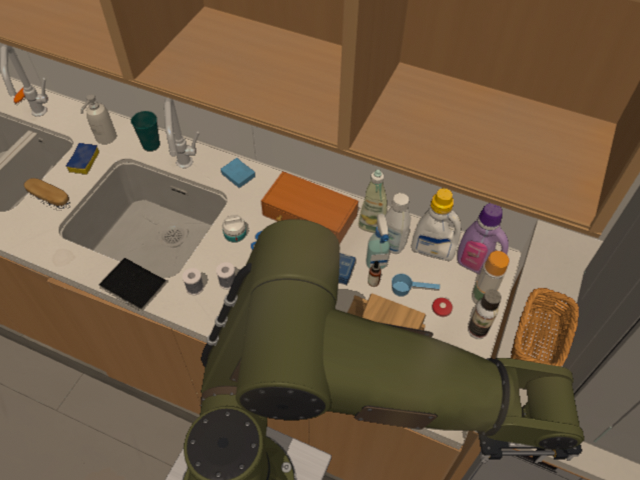

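View pics/scene0.png

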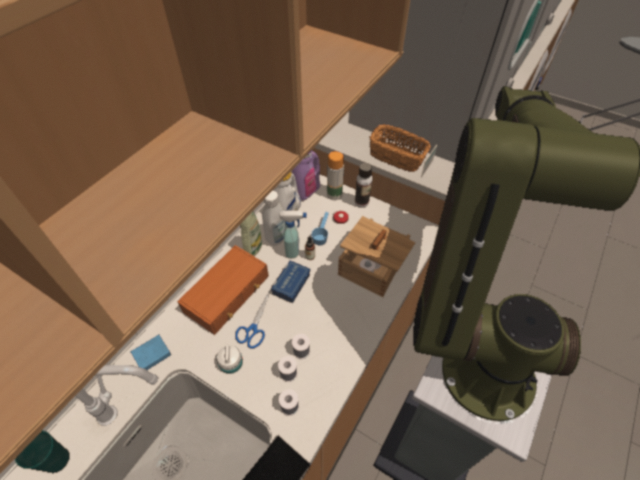

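Scene view: three spools at about (300,344), (287,367) and (288,400), the tin at (291,281), scissors at (252,325), timer at (229,357) and tape at (341,216). The box is at (375,262), with the lid across its left half and the grip at (380,238). In the top view the arm hides the box.

Run:
```python
from h import *
for nm,u,v,z in[('s1',300,342,60),('s2',287,364,60),('s3',288,398,60),('grip',380,236,122),('boxc',376,256,96),('tin',291,278,36),('timer',229,352,70),('tape',341,216,18),('sciss',252,325,5)]: print(nm,onz('scene',u,v,z).round())
im=cv2.imread('pics/scene0.png');c=im[190:310,310:440];cv2.imwrite('pics/c0.png',cv2.resize(c,None,fx=5,fy=5,interpolation=cv2.INTER_CUBIC))
```

```text
s1 [469. 211.  60.]
s2 [464. 280.  60.]
s3 [412. 352.  60.]
grip [ 435. -185.  122.]
boxc [ 417. -130.   96.]
tin [616.  39.  36.]
timer [610. 336.  70.]
tape [ 620. -276.   18.]
sciss [634. 218.   5.]
```

View pics/c0.png

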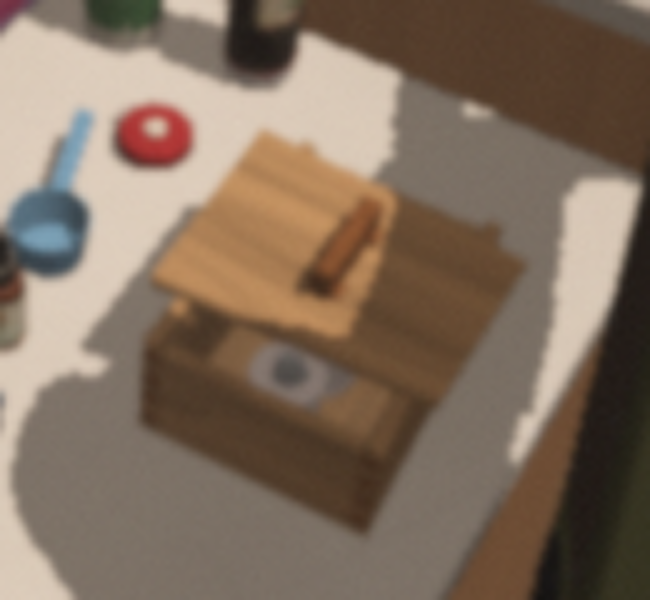

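The lid lies crosswise over the box's far (−y) part. A reel shows on the spindle at the near (+y) end, at crop (290,370). I'll move over the box for a wrist look.

```bash
python3 -m inch '[{"dx":0.02,"dy":0.02,"dz":0.03},{"dx":0.03,"dy":0.05,"dz":0.05},{"dx":0.05,"dy":0.08,"dz":0.07},{"dx":0.07,"dy":0.11,"dz":0.08},{"dx":0.08,"dy":0.15,"dz":0.09}]'
python3 -m inch '[{"dx":0.02,"dy":0.04,"dz":0.01},{"dx":0.03,"dy":0.07,"dz":0.02},{"dx":0.05,"dy":0.10,"dz":0.02},{"dx":0.06,"dy":0.13,"dz":0.02},{"dx":0.06,"dy":0.15,"dz":0.02}]'
python3 -m inch '[{},{},{},{},{}]'
python3 - <<'E'
from h import *
st(); cv2.imwrite('pics/w1.png',manip.camera('wrist')); cv2.imwrite('pics/s1.png',manip.camera('scene'))
E
```

```text
{'clock': 0.15, 'joints': [-1.216, 0.3, 1.521, 0.0, 1.321, -0.067], 'eef_pos': [225.096, -501.602, 205.025], 'eef_rot': [-3.141, -0.0, 0.422], 'wrist_force': [-0.721, -0.062, 0.447], 'finger_gap': 94.328, 'finger_force': 0.0}validation failed for argument at $[0]...
validation failed for argument at $[0]...
validation failed for argument at $[0]...
```

View pics/w1.png

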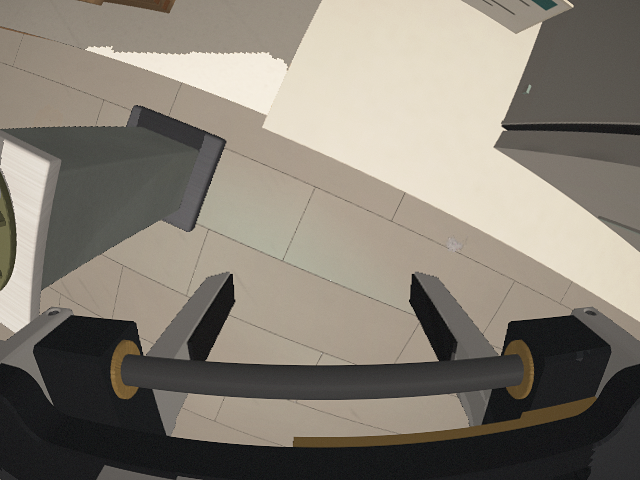

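The move was refused, so the picture shows only the floor, the rug and the fingers at (210,310) and (430,310). Each row must need all seven keys.

```bash
python3 -m inch '[{"gripper":1,"dx":0.02,"dy":0.02,"dz":0.03,"wx":0,"wy":0,"wz":0},{"gripper":1,"dx":0.03,"dy":0.05,"dz":0.05,"wx":0,"wy":0,"wz":0},{"gripper":1,"dx":0.05,"dy":0.08,"dz":0.07,"wx":0,"wy":0,"wz":0},{"gripper":1,"dx":0.07,"dy":0.11,"dz":0.08,"wx":0,"wy":0,"wz":0},{"gripper":1,"dx":0.08,"dy":0.15,"dz":0.09,"wx":0,"wy":0,"wz":0}]'
python3 -m inch '[{"gripper":1,"dx":0.02,"dy":0.04,"dz":0.01,"wx":0,"wy":0,"wz":0},{"gripper":1,"dx":0.03,"dy":0.07,"dz":0.02,"wx":0,"wy":0,"wz":0},{"gripper":1,"dx":0.05,"dy":0.10,"dz":0.02,"wx":0,"wy":0,"wz":0},{"gripper":1,"dx":0.06,"dy":0.13,"dz":0.02,"wx":0,"wy":0,"wz":0},{"gripper":1,"dx":0.06,"dy":0.15,"dz":0.02,"wx":0,"wy":0,"wz":0}]'
python3 - <<'E'
from h import *
st(); cv2.imwrite('pics/w2.png',manip.camera('wrist')); cv2.imwrite('pics/s2.png',manip.camera('scene'))
E
```

```text
clock: 0.67
eef_pos: [306.1, -351.6, 295.9]
eef_rot: [3.141, -0.0, 0.422]
wrist_force: [0.2, 0.5, 0.0]
finger_gap: 93.9
finger_force: 0.0
clock: 1.08
eef_pos: [366.0, -200.2, 315.3]
eef_rot: [-3.142, -0.0, 0.424]
wrist_force: [-0.0, 0.2, -0.0]
finger_gap: 94.1
finger_force: 0.0
{'clock': 1.083, 'joints': [-0.589, -0.071, 1.681, 0.0, 1.531, 0.559], 'eef_pos': [365.97, -200.164, 315.311], 'eef_rot': [-3.142, -0.0, 0.424], 'wrist_force': [-0.013, 0.182, -0.015], 'finger_gap': 94.121, 'finger_force': 0.0}
```

View pics/w2.png

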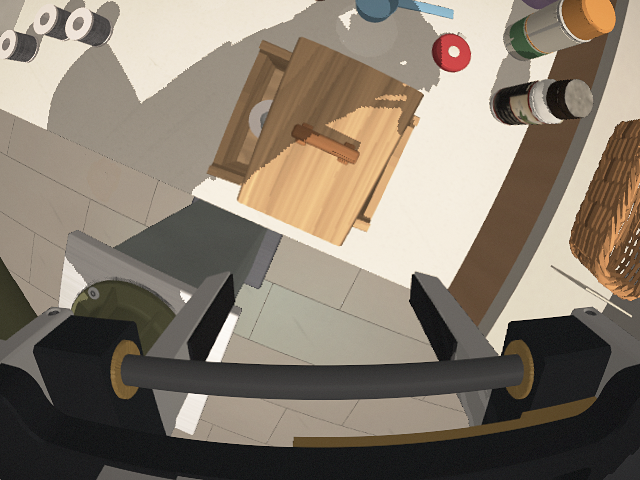

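The wrist view shows the lid's corners at (298,38), (424,92), (342,245) and (237,198), and the grip bar from (293,130) to (357,157). The box ends show at (262,42)-(210,175) and (416,118)-(362,228), with a reel at (260,120).

```bash
cat >> h.py <<'E'
from scipy.spatial.transform import Rotation as Ro
def wpose(): 
    s=manip.read_state(); return np.array(s['eef_pos'],float),Ro.from_euler('xyz',s['eef_rot']).as_matrix()
def wray(u,v,P):
    i=info('wrist');K=i['camera_matrix'];T=i['tool_from_camera'];p,R=P
    x=np.array([u-K[0,2],v-K[1,2]]);r=np.hypot(*x)+1e-9;th=r/K[0,0]
    d=np.array([*(x/r*np.sin(th)),np.cos(th)]);return p+R@T[:3,3],R@T[:3,:3]@d
def wonz(u,v,z,P):
    o,d=wray(u,v,P);return o+d*(z-o[2])/d[2]
def wproj(X,P):
    i=info('wrist');K=i['camera_matrix'];T=i['tool_from_camera'];p,R=P
    c=T[:3,:3].T@(R.T@(np.array(X,float)-p)-T[:3,3]);h=np.hypot(c[0],c[1]);th=np.arctan2(h,c[2])
    return K[:2,2]+c[:2]/h*th*K[0,0]
E
python3 - <<'E'
from h import *
P=(np.array([365.97,-200.164,315.311]),Ro.from_euler('xyz',[-3.142,0,.424]).as_matrix())
L=[wonz(u,v,104,P) for u,v in[(298,38),(424,92),(342,245),(237,198)]]
for l in L:print('lid',l.round(1))
for i in range(4):print(np.linalg.norm(L[i]-L[(i+1)%4]).round(1),end=' ')
print()
B=[wonz(u,v,122,P) for u,v in[(293,130),(357,157)]];print('bar',B)
for u,v,z in[(262,42,96),(210,175,96),(416,118,96),(362,228,96)]:print('box',wonz(u,v,z,P).round(1))
for u,v in[(87,22),(53,17),(15,40)]:print('spool',wonz(u,v,60,P).round(1))
im=cv2.imread('pics/w2.png')[20:260,190:440];cv2.imwrite('pics/c2.png',cv2.resize(im,None,fx=3,fy=2.5,interpolation=cv2.INTER_CUBIC))
E
```

```text
lid [ 522.8 -100.7  104. ]
lid [ 526.9 -244.2  104. ]
lid [ 338.9 -235.   104. ]
lid [ 340.2 -110.   104. ]
143.5 188.2 125.0 182.8 
bar [array([ 430.66622039, -138.22459131,  122.        ]), array([ 432.19552031, -207.1393527 ,  122.        ])]
box [506.1 -65.5  96. ]
box [350.  -70.7  96. ]
box [ 498.5 -249.8   96. ]
box [ 363.8 -248.3   96. ]
spool [470.4 194.2  60. ]
spool [465.4 264.7  60. ]
spool [417.9 332.6  60. ]
```

View pics/c2.png

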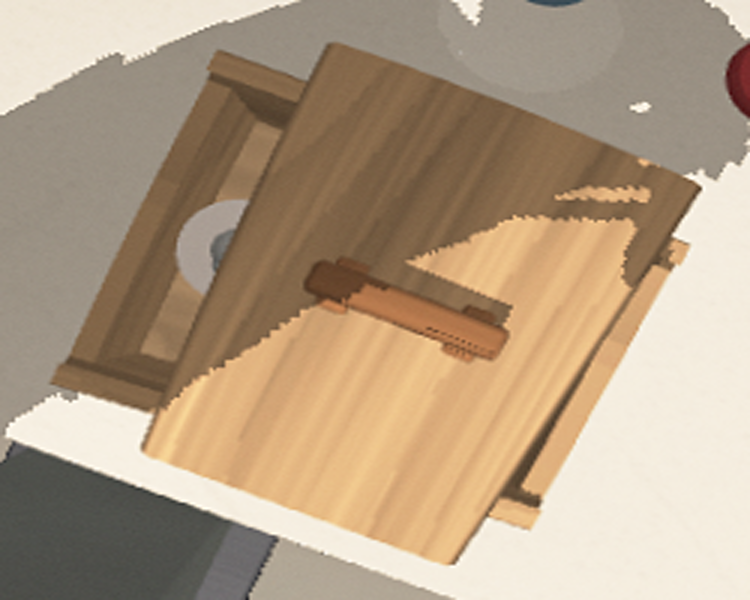

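The box's wide end faces world +y. Its centre is near (430,-159) with yaw about 91°. The lid's wide end faces world +x with yaw about 0°, and its grip is near (431,-173). I'll go above the grip with tool yaw 90° and check before grasping.

```bash
python3 -m inch '[{"gripper":1,"dx":0.02,"dy":0.005,"dz":0,"wx":0,"wy":0,"wz":7},{"gripper":1,"dx":0.04,"dy":0.01,"dz":0,"wx":0,"wy":0,"wz":14},{"gripper":1,"dx":0.05,"dy":0.02,"dz":0,"wx":0,"wy":0,"wz":21},{"gripper":1,"dx":0.065,"dy":0.027,"dz":0,"wx":0,"wy":0,"wz":28},{"gripper":1,"dx":0.065,"dy":0.027,"dz":0,"wx":0,"wy":0,"wz":35}]'
python3 -m inch '[{"gripper":1,"dx":0,"dy":0,"dz":-0.02,"wx":0,"wy":0,"wz":7},{"gripper":1,"dx":0,"dy":0,"dz":-0.05,"wx":0,"wy":0,"wz":14},{"gripper":1,"dx":0,"dy":0,"dz":-0.08,"wx":0,"wy":0,"wz":21},{"gripper":1,"dx":0,"dy":0,"dz":-0.1,"wx":0,"wy":0,"wz":28},{"gripper":1,"dx":0,"dy":0,"dz":-0.12,"wx":0,"wy":0,"wz":31}]'
python3 -m inch '[{"gripper":1,"dx":0,"dy":0,"dz":0,"wx":0,"wy":0,"wz":0},{"gripper":1,"dx":0,"dy":0,"dz":0,"wx":0,"wy":0,"wz":0},{"gripper":1,"dx":0,"dy":0,"dz":0,"wx":0,"wy":0,"wz":0},{"gripper":1,"dx":0,"dy":0,"dz":0,"wx":0,"wy":0,"wz":0},{"gripper":1,"dx":0,"dy":0,"dz":0,"wx":0,"wy":0,"wz":0}]' >/dev/null
python3 - <<'E'
from h import *
st(); P=wpose(); im=manip.camera('wrist'); cv2.imwrite('pics/w3.png',im)
hsv=cv2.cvtColor(im,cv2.COLOR_BGR2HSV)
print(wproj([431,-173,130],P),hsv[int(wproj([431,-173,130],P)[1]),int(wproj([431,-173,130],P)[0])])
E
```

```text
clock: 1.6
eef_pos: [431.4, -175.2, 314.8]
eef_rot: [-3.141, -0.0, 1.039]
wrist_force: [-0.6, 0.8, -1.4]
finger_gap: 94.2
finger_force: 0.0
clock: 2.02
eef_pos: [429.5, -176.1, 193.7]
eef_rot: [-3.141, -0.0, 1.58]
wrist_force: [0.5, -0.2, 0.6]
finger_gap: 94.0
finger_force: 0.0
{'clock': 2.433, 'joints': [-0.467, 0.116, 1.765, -0.0, 1.259, -0.468], 'eef_pos': [430.357, -175.79, 196.365], 'eef_rot': [3.14, 0.001, 1.573], 'wrist_force': [-0.343, 0.367, 0.076], 'finger_gap': 94.049, 'finger_force': 0.0}
[324.58857194 248.97853522] [ 12 149 106]
```

View pics/w3.png

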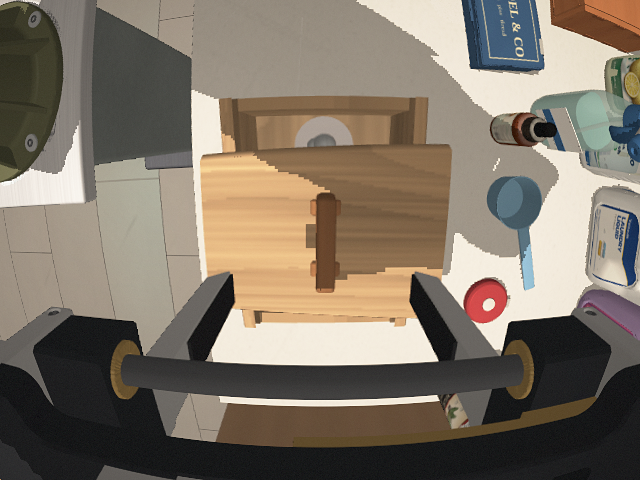

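The grip bar is centred at (327,243), about 2 mm from where I predicted. The box's wide end shows at (220,98)-(428,97), with a reel at (323,130). I'll grasp the bar and lift.

```bash
python3 - <<'E'
from h import *
P=(np.array([430.357,-175.79,196.365]),Ro.from_euler('xyz',[3.14,.001,1.573]).as_matrix())
for nm,u,v,z in[('bar',327,243,130),('bw1',220,98,96),('bw2',428,97,96),('bn1',245,325,96),('bn2',405,325,96),('sp',321,142,86),('reel',323,130,68)]:print(nm,wonz(u,v,z,P).round(1))
E
python3 -m inch '[{"gripper":1,"dx":0.001,"dy":0.003,"dz":-0.03,"wx":0,"wy":0,"wz":0},{"gripper":1,"dx":0.001,"dy":0.003,"dz":-0.06,"wx":0,"wy":0,"wz":0},{"gripper":1,"dx":0.001,"dy":0.003,"dz":-0.083,"wx":0,"wy":0,"wz":0},{"gripper":1,"dx":0.001,"dy":0.003,"dz":-0.085,"wx":0,"wy":0,"wz":0},{"gripper":1,"dx":0.001,"dy":0.003,"dz":-0.085,"wx":0,"wy":0,"wz":0}]'
for i in 1 2 3; do python3 -m inch '[{"gripper":0,"dx":0,"dy":0,"dz":0,"wx":0,"wy":0,"wz":0},{"gripper":0,"dx":0,"dy":0,"dz":0,"wx":0,"wy":0,"wz":0},{"gripper":0,"dx":0,"dy":0,"dz":0,"wx":0,"wy":0,"wz":0},{"gripper":0,"dx":0,"dy":0,"dz":0,"wx":0,"wy":0,"wz":0},{"gripper":0,"dx":0,"dy":0,"dz":0,"wx":0,"wy":0,"wz":0}]' 35 | tail -4; done
```

```text
bar [ 432.6 -168.7  130. ]
bw1 [352.1 -65.3  96. ]
bw2 [509. -64.  96.]
bn1 [ 363.3 -252.2   96. ]
bn2 [ 500.9 -252.1   96. ]
sp [ 428.3 -100.9   86. ]
reel [429.9 -91.2  68. ]
clock: 2.9
eef_pos: [430.8, -172.4, 110.3]
eef_rot: [-3.14, -0.001, 1.574]
wrist_force: [-0.1, 0.4, -0.3]
finger_gap: 94.0
finger_force: 0.0
eef_rot: [3.141, 0.0, 1.574]
wrist_force: [-0.9, 0.7, -0.7]
finger_gap: 64.2
finger_force: 0.0
eef_rot: [-3.142, -0.0, 1.574]
wrist_force: [-0.4, 0.5, -0.6]
finger_gap: 30.8
finger_force: 0.0
eef_rot: [3.142, 0.0, 1.574]
wrist_force: [1.0, -0.1, -0.9]
finger_gap: 13.8
finger_force: 35.0
```

```bash
python3 -m inch '[{"gripper":0,"dx":0,"dy":0,"dz":0.01,"wx":0,"wy":0,"wz":0},{"gripper":0,"dx":0,"dy":0,"dz":0.03,"wx":0,"wy":0,"wz":0},{"gripper":0,"dx":0,"dy":0,"dz":0.05,"wx":0,"wy":0,"wz":0},{"gripper":0,"dx":0,"dy":0,"dz":0.07,"wx":0,"wy":0,"wz":0},{"gripper":0,"dx":0,"dy":0,"dz":0.09,"wx":0,"wy":0,"wz":0}]'
python3 -m inch '[{"gripper":0,"dx":0,"dy":0.015,"dz":0,"wx":0,"wy":0,"wz":6},{"gripper":0,"dx":0,"dy":0.03,"dz":0,"wx":0,"wy":0,"wz":12},{"gripper":0,"dx":0,"dy":0.045,"dz":0,"wx":0,"wy":0,"wz":18},{"gripper":0,"dx":0,"dy":0.06,"dz":0,"wx":0,"wy":0,"wz":24},{"gripper":0,"dx":0,"dy":0.075,"dz":0,"wx":0,"wy":0,"wz":30}]' | tail -4
python3 -m inch '[{"gripper":0,"dx":0,"dy":0.015,"dz":0,"wx":0,"wy":0,"wz":6},{"gripper":0,"dx":0,"dy":0.03,"dz":0,"wx":0,"wy":0,"wz":12},{"gripper":0,"dx":0,"dy":0.045,"dz":0,"wx":0,"wy":0,"wz":18},{"gripper":0,"dx":0,"dy":0.06,"dz":0,"wx":0,"wy":0,"wz":24},{"gripper":0,"dx":0,"dy":0.075,"dz":0,"wx":0,"wy":0,"wz":30}]' | tail -4
python3 -m inch '[{"gripper":0,"dx":0,"dy":0.015,"dz":0,"wx":0,"wy":0,"wz":6},{"gripper":0,"dx":0,"dy":0.03,"dz":0,"wx":0,"wy":0,"wz":12},{"gripper":0,"dx":0,"dy":0.045,"dz":0,"wx":0,"wy":0,"wz":18},{"gripper":0,"dx":0,"dy":0.06,"dz":0,"wx":0,"wy":0,"wz":24},{"gripper":0,"dx":0,"dy":0.075,"dz":0,"wx":0,"wy":0,"wz":30}]'
python3 - <<'E'
from h import *
st(); cv2.imwrite('pics/w4.png',manip.camera('wrist'))
s=manip.camera('scene');cv2.imwrite('pics/s4.png',s)
E
```

```text
clock: 4.57
eef_pos: [430.7, -172.4, 201.8]
eef_rot: [-3.141, -0.0, 1.574]
wrist_force: [0.5, 0.3, -2.6]
finger_gap: 13.6
finger_force: 35.0
eef_rot: [-3.142, 0.0, 2.102]
wrist_force: [-0.4, -0.8, -2.6]
finger_gap: 13.7
finger_force: 35.0
eef_rot: [-3.141, -0.0, 2.626]
wrist_force: [-0.0, 0.6, -2.1]
finger_gap: 13.7
finger_force: 35.0
clock: 5.82
eef_pos: [430.7, 53.2, 200.8]
eef_rot: [-3.141, -0.0, -3.133]
wrist_force: [-0.1, -0.1, -2.2]
finger_gap: 14.0
finger_force: 35.0
{'clock': 5.817, 'joints': [0.039, 0.042, 1.834, -0.0, 1.266, -1.54], 'eef_pos': [430.698, 53.211, 200.844], 'eef_rot': [-3.141, -0.0, -3.133], 'wrist_force': [-0.108, -0.131, -2.172], 'finger_gap': 14.008, 'finger_force': 34.995}
```

View pics/s4.png

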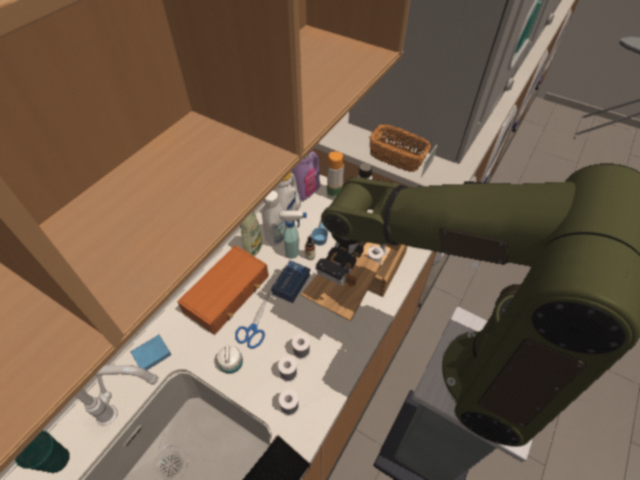

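The lid is held at (431,53) with its wide end to +y, clear of the spools and tin. I'll lay it on the worktop and release.

```bash
python3 -m inch '[{"gripper":0,"dx":0,"dy":0,"dz":-0.03,"wx":0,"wy":0,"wz":0},{"gripper":0,"dx":0,"dy":0,"dz":-0.06,"wx":0,"wy":0,"wz":0},{"gripper":0,"dx":0,"dy":0,"dz":-0.10,"wx":0,"wy":0,"wz":0},{"gripper":0,"dx":0,"dy":0,"dz":-0.13,"wx":0,"wy":0,"wz":0},{"gripper":0,"dx":0,"dy":0,"dz":-0.16,"wx":0,"wy":0,"wz":0}]' | tail -4
python3 -m inch '[{"gripper":0,"dx":0,"dy":0,"dz":-0.006,"wx":0,"wy":0,"wz":0},{"gripper":0,"dx":0,"dy":0,"dz":-0.012,"wx":0,"wy":0,"wz":0},{"gripper":0,"dx":0,"dy":0,"dz":-0.018,"wx":0,"wy":0,"wz":0},{"gripper":0,"dx":0,"dy":0,"dz":-0.022,"wx":0,"wy":0,"wz":0},{"gripper":0,"dx":0,"dy":0,"dz":-0.026,"wx":0,"wy":0,"wz":0}]'
for i in 1 2; do python3 -m inch '[{"gripper":1,"dx":0,"dy":0,"dz":0,"wx":0,"wy":0,"wz":0},{"gripper":1,"dx":0,"dy":0,"dz":0,"wx":0,"wy":0,"wz":0},{"gripper":1,"dx":0,"dy":0,"dz":0,"wx":0,"wy":0,"wz":0},{"gripper":1,"dx":0,"dy":0,"dz":0,"wx":0,"wy":0,"wz":0},{"gripper":1,"dx":0,"dy":0,"dz":0,"wx":0,"wy":0,"wz":0}]' | tail -4; done
python3 -m inch '[{"gripper":1,"dx":0,"dy":0,"dz":0.04,"wx":0,"wy":0,"wz":0},{"gripper":1,"dx":0,"dy":0,"dz":0.08,"wx":0,"wy":0,"wz":0},{"gripper":1,"dx":0,"dy":0,"dz":0.12,"wx":0,"wy":0,"wz":0},{"gripper":1,"dx":0,"dy":0,"dz":0.16,"wx":0,"wy":0,"wz":0},{"gripper":1,"dx":0,"dy":0,"dz":0.2,"wx":0,"wy":0,"wz":0}]'
python3 -m inch '[{"gripper":1,"dx":0,"dy":-0.02,"dz":0,"wx":0,"wy":0,"wz":-7},{"gripper":1,"dx":0,"dy":-0.06,"dz":0,"wx":0,"wy":0,"wz":-14},{"gripper":1,"dx":0,"dy":-0.1,"dz":0,"wx":0,"wy":0,"wz":-21},{"gripper":1,"dx":0,"dy":-0.14,"dz":0,"wx":0,"wy":0,"wz":-28},{"gripper":1,"dx":0,"dy":-0.18,"dz":0,"wx":0,"wy":0,"wz":-35}]' | tail -4
python3 -m inch '[{"gripper":1,"dx":0,"dy":-0.01,"dz":0,"wx":0,"wy":0,"wz":-7},{"gripper":1,"dx":0,"dy":-0.02,"dz":0,"wx":0,"wy":0,"wz":-14},{"gripper":1,"dx":0,"dy":-0.03,"dz":0,"wx":0,"wy":0,"wz":-21},{"gripper":1,"dx":0,"dy":-0.04,"dz":0,"wx":0,"wy":0,"wz":-28},{"gripper":1,"dx":0,"dy":-0.05,"dz":0,"wx":0,"wy":0,"wz":-35}]' | tail -4
python3 -m inch '[{"gripper":1,"dx":0,"dy":0,"dz":0,"wx":0,"wy":0,"wz":-7},{"gripper":1,"dx":0,"dy":0,"dz":0,"wx":0,"wy":0,"wz":-14},{"gripper":1,"dx":0,"dy":0,"dz":0,"wx":0,"wy":0,"wz":-20},{"gripper":1,"dx":0,"dy":0,"dz":0,"wx":0,"wy":0,"wz":-20},{"gripper":1,"dx":0,"dy":0,"dz":0,"wx":0,"wy":0,"wz":-20}]'
python3 - <<'E'
from h import *
st(); cv2.imwrite('pics/w5.png',manip.camera('wrist'))
E
```

```text
eef_rot: [-3.141, -0.0, 3.141]
wrist_force: [1.1, -0.6, -1.1]
finger_gap: 13.8
finger_force: 35.0
clock: 6.75
eef_pos: [431.8, 52.4, 15.1]
eef_rot: [3.142, 0.002, -3.139]
wrist_force: [-0.9, -0.8, -2.3]
finger_gap: 13.9
finger_force: 35.0
eef_rot: [3.142, 0.001, -3.139]
wrist_force: [0.4, 0.1, -0.3]
finger_gap: 43.5
finger_force: 0.0
eef_rot: [3.142, -0.0, -3.139]
wrist_force: [-0.3, 1.1, 0.1]
finger_gap: 77.0
finger_force: 0.0
clock: 8.0
eef_pos: [430.5, 52.5, 216.4]
eef_rot: [-3.142, 0.0, -3.139]
wrist_force: [0.2, -0.1, -0.6]
finger_gap: 93.8
finger_force: 0.0
eef_rot: [3.141, 0.001, 2.528]
wrist_force: [0.6, 0.7, -0.6]
finger_gap: 94.0
finger_force: 0.0
eef_rot: [-3.141, -0.0, 1.917]
wrist_force: [-0.5, -0.1, -0.2]
finger_gap: 94.2
finger_force: 0.0
clock: 9.25
eef_pos: [430.9, -177.5, 214.2]
eef_rot: [-3.141, -0.0, 1.577]
wrist_force: [-0.2, 0.4, -0.4]
finger_gap: 93.8
finger_force: 0.0
{'clock': 9.25, 'joints': [-0.469, 0.104, 1.735, -0.0, 1.302, -0.476], 'eef_pos': [430.922, -177.48, 214.207], 'eef_rot': [-3.141, -0.0, 1.577], 'wrist_force': [-0.178, 0.363, -0.387], 'finger_gap': 93.833, 'finger_force': 0.0}
```

View pics/w5.png

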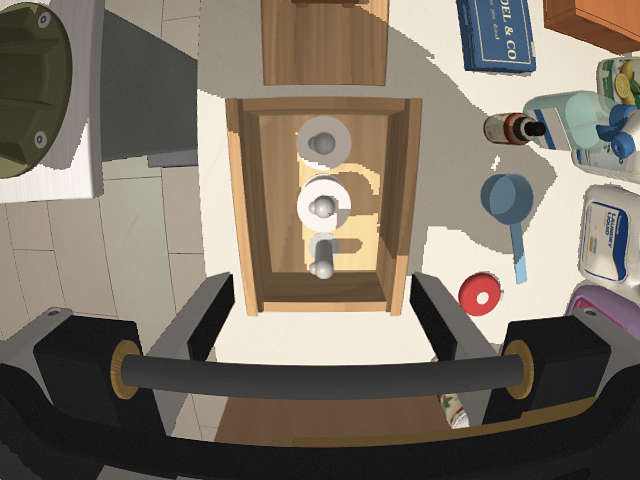

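Spindles 2 and 3 carry reels, and spindle 1 is bare. The spindle tops are at (321,143), (322,206) and (322,268), and the box corners at (227,98), (421,97), (250,315) and (402,315). I'll refine the reel positions with a circle fit.

Run:
```python
from h import *
P=(np.array([430.922,-177.48,214.207]),Ro.from_euler('xyz',[-3.141,0,1.577]).as_matrix())
for nm,u,v,z in[('sp3',321,143,86),('sp2',322,206,86),('sp1',322,268,86),('bw1',227,98,96),('bw2',421,97,96),('bn1',250,315,96),('bn2',402,315,96)]:print(nm,wonz(u,v,z,P).round(1))
im=cv2.imread('pics/w5.png');h=cv2.cvtColor(im,cv2.COLOR_BGR2HSV)
m=((h[...,1]<45)&(h[...,2]>115)).astype(np.uint8);m[:, :285]=0;m[:,365:]=0;m[:100]=0;m[240:]=0
cs,_=cv2.findContours(m,cv2.RETR_EXTERNAL,cv2.CHAIN_APPROX_NONE)
for c in cs:
    if len(c)>40:
        pts=np.array([wonz(*p[0],68,P)[:2] for p in c]);hc,r=cv2.minEnclosingCircle(pts.astype(np.float32));print('reel',hc,r,len(c),cv2.boundingRect(c))
```

```text
sp3 [ 428.3 -103.5   86. ]
sp2 [ 429.4 -156.    86. ]
sp1 [ 429.7 -210.9   86. ]
bw1 [352.9 -65.4  96. ]
bw2 [508.1 -63.4  96. ]
bn1 [ 365.1 -253.4   96. ]
bn2 [ 502.3 -252.6   96. ]
reel (430.7445373535156, -161.05548095703125) 30.650415420532227 200 (297, 174, 54, 66)
reel (430.176513671875, -103.53668975830078) 23.784103393554688 152 (297, 116, 54, 55)
```

```bash
python3 -m inch '[{"gripper":0.72,"dx":-0.001,"dy":0.03,"dz":0,"wx":0,"wy":0,"wz":0},{"gripper":0.72,"dx":-0.001,"dy":0.06,"dz":0,"wx":0,"wy":0,"wz":0},{"gripper":0.72,"dx":-0.001,"dy":0.074,"dz":0,"wx":0,"wy":0,"wz":0},{"gripper":0.72,"dx":-0.001,"dy":0.074,"dz":-0.02,"wx":0,"wy":0,"wz":0},{"gripper":0.72,"dx":-0.001,"dy":0.074,"dz":-0.05,"wx":0,"wy":0,"wz":0}]'
python3 -m inch '[{"gripper":0.72,"dx":0,"dy":0,"dz":-0.03,"wx":0,"wy":0,"wz":0},{"gripper":0.72,"dx":0,"dy":0,"dz":-0.06,"wx":0,"wy":0,"wz":0},{"gripper":0.72,"dx":0,"dy":0,"dz":-0.09,"wx":0,"wy":0,"wz":0},{"gripper":0.72,"dx":0,"dy":0,"dz":-0.11,"wx":0,"wy":0,"wz":0},{"gripper":0.72,"dx":0,"dy":0,"dz":-0.126,"wx":0,"wy":0,"wz":0}]'
for i in 1 2; do python3 -m inch '[{"gripper":0.3,"dx":0,"dy":0,"dz":0,"wx":0,"wy":0,"wz":0},{"gripper":0.3,"dx":0,"dy":0,"dz":0,"wx":0,"wy":0,"wz":0},{"gripper":0.3,"dx":0,"dy":0,"dz":0,"wx":0,"wy":0,"wz":0},{"gripper":0.3,"dx":0,"dy":0,"dz":0,"wx":0,"wy":0,"wz":0},{"gripper":0.3,"dx":0,"dy":0,"dz":0,"wx":0,"wy":0,"wz":0}]' 40; done
```

```text
clock: 9.72
eef_pos: [431.3, -103.0, 165.8]
eef_rot: [3.137, 0.002, 1.579]
wrist_force: [0.2, -0.6, 0.7]
finger_gap: 68.3
finger_force: 0.0
clock: 10.13
eef_pos: [429.3, -103.2, 36.4]
eef_rot: [-3.14, -0.001, 1.577]
wrist_force: [0.8, -0.3, 0.4]
finger_gap: 68.1
finger_force: 0.0
clock: 10.55
eef_pos: [430.7, -103.7, 39.4]
eef_rot: [3.139, 0.001, 1.574]
wrist_force: [0.6, 0.5, 3.5]
finger_gap: 47.3
finger_force: 40.0
clock: 10.97
eef_pos: [430.7, -103.7, 39.3]
eef_rot: [3.14, 0.001, 1.574]
wrist_force: [-0.5, 0.5, 7.8]
finger_gap: 47.7
finger_force: 40.0
```

```bash
python3 -m inch '[{"gripper":0.3,"dx":0,"dy":0,"dz":0.01,"wx":0,"wy":0,"wz":0},{"gripper":0.3,"dx":0,"dy":0,"dz":0.02,"wx":0,"wy":0,"wz":0},{"gripper":0.3,"dx":0,"dy":0,"dz":0.03,"wx":0,"wy":0,"wz":0},{"gripper":0.3,"dx":0,"dy":0,"dz":0.04,"wx":0,"wy":0,"wz":0},{"gripper":0.3,"dx":0,"dy":0,"dz":0.05,"wx":0,"wy":0,"wz":0}]'
python3 -m inch '[{"gripper":0.3,"dx":0,"dy":0,"dz":0.03,"wx":0,"wy":0,"wz":0},{"gripper":0.3,"dx":0,"dy":0,"dz":0.06,"wx":0,"wy":0,"wz":0},{"gripper":0.3,"dx":0,"dy":0,"dz":0.09,"wx":0,"wy":0,"wz":0},{"gripper":0.3,"dx":0,"dy":0,"dz":0.12,"wx":0,"wy":0,"wz":0},{"gripper":0.3,"dx":0,"dy":0,"dz":0.12,"wx":0,"wy":0,"wz":0}]'
python3 - <<'E'
from h import *
s=cv2.imread('pics/s4.png');S=cv2.imread('pics/scene0.png')
for y in(195,260):
  for x in range(260,400,20):
    u,v=proj('scene',[x,y,0]).round().astype(int);print(x,y,(u,v),s[v,u],S[v,u])
w=cv2.imread('pics/w5.png')
P=(np.array([430.922,-177.48,214.207]),Ro.from_euler('xyz',[-3.141,0,1.577]).as_matrix())
for v in(340,395,405):print(wonz(320,v,0,P).round())
cv2.imwrite('pics/w6.png',manip.camera('wrist'))
E
```

```text
clock: 11.38
eef_pos: [430.3, -103.5, 88.6]
eef_rot: [3.141, 0.0, 1.574]
wrist_force: [7.5, -1.0, -14.4]
finger_gap: 47.6
finger_force: 40.0
clock: 11.8
eef_pos: [431.6, -104.0, 214.0]
eef_rot: [3.134, 0.003, 1.574]
wrist_force: [0.8, -0.8, 0.8]
finger_gap: 47.7
finger_force: 40.0
260 195 (np.int64(369), np.int64(385)) [ 52  76 109] [ 52  76 109]
280 195 (np.int64(363), np.int64(381)) [ 51  76 108] [ 54  77 110]
300 195 (np.int64(356), np.int64(378)) [100 112 122] [182 199 214]
320 195 (np.int64(350), np.int64(374)) [104 114 126] [187 204 220]
340 195 (np.int64(343), np.int64(370)) [104 114 125] [187 204 221]
360 195 (np.int64(337), np.int64(366)) [103 114 125] [188 206 222]
380 195 (np.int64(331), np.int64(363)) [117 130 141] [187 204 220]
260 260 (np.int64(358), np.int64(406)) [ 52  77 109] [ 52  76 109]
280 260 (np.int64(351), np.int64(402)) [ 52  77 110] [ 53  76 110]
300 260 (np.int64(344), np.int64(398)) [188 205 221] [187 204 220]
320 260 (np.int64(338), np.int64(394)) [186 203 219] [186 204 220]
340 260 (np.int64(331), np.int64(390)) [181 199 215] [184 201 218]
360 260 (np.int64(325), np.int64(386)) [185 202 217] [183 201 217]
380 260 (np.int64(318), np.int64(383)) [187 204 220] [186 203 219]
[ 428. -336.    0.]
[ 428. -423.   -0.]
[ 428. -441.    0.]
```

Both pulls are free, and the reel came off at z 214. I'll set it on the clear worktop beyond the box's narrow end, at about (380,-355).

```bash
python3 -m inch '[{"gripper":0.3,"dx":-0.01,"dy":-0.04,"dz":0,"wx":0,"wy":0,"wz":0},{"gripper":0.3,"dx":-0.02,"dy":-0.075,"dz":0,"wx":0,"wy":0,"wz":0},{"gripper":0.3,"dx":-0.03,"dy":-0.11,"dz":0,"wx":0,"wy":0,"wz":0},{"gripper":0.3,"dx":-0.04,"dy":-0.145,"dz":0,"wx":0,"wy":0,"wz":0},{"gripper":0.3,"dx":-0.05,"dy":-0.18,"dz":0,"wx":0,"wy":0,"wz":0}]'
python3 -m inch '[{"gripper":0.3,"dx":0,"dy":-0.03,"dz":0,"wx":0,"wy":0,"wz":0},{"gripper":0.3,"dx":0,"dy":-0.06,"dz":-0.02,"wx":0,"wy":0,"wz":0},{"gripper":0.3,"dx":0,"dy":-0.071,"dz":-0.05,"wx":0,"wy":0,"wz":0},{"gripper":0.3,"dx":0,"dy":-0.071,"dz":-0.09,"wx":0,"wy":0,"wz":0},{"gripper":0.3,"dx":0,"dy":-0.071,"dz":-0.12,"wx":0,"wy":0,"wz":0}]'
python3 -m inch '[{"gripper":0.3,"dx":0,"dy":0,"dz":-0.02,"wx":0,"wy":0,"wz":0},{"gripper":0.3,"dx":0,"dy":0,"dz":-0.035,"wx":0,"wy":0,"wz":0},{"gripper":0.3,"dx":0,"dy":0,"dz":-0.05,"wx":0,"wy":0,"wz":0},{"gripper":0.3,"dx":0,"dy":0,"dz":-0.056,"wx":0,"wy":0,"wz":0},{"gripper":0.3,"dx":0,"dy":0,"dz":-0.059,"wx":0,"wy":0,"wz":0}]'
```

```text
clock: 12.27
eef_pos: [378.8, -284.7, 207.3]
eef_rot: [-3.141, -0.001, 1.574]
wrist_force: [1.0, 0.0, -0.9]
finger_gap: 47.8
finger_force: 40.0
clock: 12.68
eef_pos: [378.6, -354.1, 84.5]
eef_rot: [-3.139, -0.002, 1.573]
wrist_force: [-0.2, -0.0, -0.9]
finger_gap: 47.6
finger_force: 40.0
clock: 13.1
eef_pos: [379.5, -354.0, 30.3]
eef_rot: [-3.14, -0.002, 1.574]
wrist_force: [-18.4, 16.1, 54.6]
finger_gap: 47.7
finger_force: 40.0
```

```bash
python3 -m inch '[{"gripper":0.72,"dx":0,"dy":0,"dz":0.001,"wx":0,"wy":0,"wz":0},{"gripper":0.72,"dx":0,"dy":0,"dz":0.001,"wx":0,"wy":0,"wz":0},{"gripper":0.72,"dx":0,"dy":0,"dz":0.001,"wx":0,"wy":0,"wz":0},{"gripper":0.72,"dx":0,"dy":0,"dz":0.001,"wx":0,"wy":0,"wz":0},{"gripper":0.72,"dx":0,"dy":0,"dz":0.001,"wx":0,"wy":0,"wz":0}]'
python3 -m inch '[{"gripper":0.72,"dx":0,"dy":0,"dz":0.03,"wx":0,"wy":0,"wz":0},{"gripper":0.72,"dx":0,"dy":0,"dz":0.07,"wx":0,"wy":0,"wz":0},{"gripper":0.72,"dx":0,"dy":0,"dz":0.11,"wx":0,"wy":0,"wz":0},{"gripper":0.72,"dx":0,"dy":0,"dz":0.15,"wx":0,"wy":0,"wz":0},{"gripper":0.72,"dx":0,"dy":0,"dz":0.18,"wx":0,"wy":0,"wz":0}]'
python3 -m inch '[{"gripper":0.72,"dx":0.01,"dy":0.04,"dz":0,"wx":0,"wy":0,"wz":0},{"gripper":0.72,"dx":0.02,"dy":0.08,"dz":0,"wx":0,"wy":0,"wz":0},{"gripper":0.72,"dx":0.03,"dy":0.12,"dz":0,"wx":0,"wy":0,"wz":0},{"gripper":0.72,"dx":0.04,"dy":0.16,"dz":0,"wx":0,"wy":0,"wz":0},{"gripper":0.72,"dx":0.051,"dy":0.194,"dz":0,"wx":0,"wy":0,"wz":0}]'
python3 -m inch '[{"gripper":0.72,"dx":0,"dy":0,"dz":0,"wx":0,"wy":0,"wz":0},{"gripper":0.72,"dx":0,"dy":0,"dz":0,"wx":0,"wy":0,"wz":0},{"gripper":0.72,"dx":0,"dy":0,"dz":0,"wx":0,"wy":0,"wz":0},{"gripper":0.72,"dx":0,"dy":0,"dz":0,"wx":0,"wy":0,"wz":0},{"gripper":0.72,"dx":0,"dy":0,"dz":0,"wx":0,"wy":0,"wz":0}]'
python3 - <<'E'
from h import *
st();P=wpose();im=manip.camera('wrist');cv2.imwrite('pics/w7.png',im)
for n,X in(('sp3',[430.5,-102.7,86]),('sp2',[430.5,-158.7,86]),('sp1',[430.5,-214.7,86])):print(n,wproj(X,P).round(1))
E
```

```text
clock: 13.52
eef_pos: [379.9, -354.3, 30.0]
eef_rot: [-3.141, -0.0, 1.574]
wrist_force: [0.8, 0.0, 0.9]
finger_gap: 67.5
finger_force: 0.0
clock: 13.93
eef_pos: [380.1, -354.6, 213.6]
eef_rot: [3.14, 0.002, 1.574]
wrist_force: [-0.2, -0.1, 0.9]
finger_gap: 67.6
finger_force: 0.0
clock: 14.35
eef_pos: [430.8, -158.2, 210.3]
eef_rot: [3.141, -0.0, 1.574]
wrist_force: [0.4, -0.4, 0.9]
finger_gap: 67.8
finger_force: 0.0
clock: 14.77
eef_pos: [430.7, -161.6, 210.1]
eef_rot: [-3.141, -0.0, 1.572]
wrist_force: [-0.3, -0.2, 0.6]
finger_gap: 67.6
finger_force: 0.0
{'clock': 14.767, 'joints': [-0.438, 0.094, 1.756, -0.0, 1.292, -0.44], 'eef_pos': [430.679, -161.554, 210.118], 'eef_rot': [-3.141, -0.0, 1.572], 'wrist_force': [-0.286, -0.205, 0.582], 'finger_gap': 67.643, 'finger_force': 0.0}
sp3 [323.5 161.7]
sp2 [323.4 228.8]
sp1 [323.2 290.5]
```

View pics/w7.png

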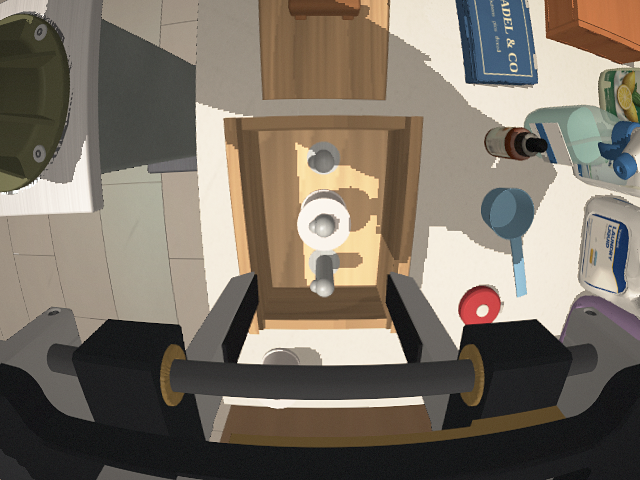

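The three spindle domes are at (324,160), (324,226) and (323,288). That matches the model of the spindles at x 430.5 and y −102.7, −158.7 and −214.7. Next is reel 2.

```bash
python3 -m inch '[{"gripper":0.72,"dx":0,"dy":0.003,"dz":-0.04,"wx":0,"wy":0,"wz":0},{"gripper":0.72,"dx":0,"dy":0.003,"dz":-0.08,"wx":0,"wy":0,"wz":0},{"gripper":0.72,"dx":0,"dy":0.003,"dz":-0.11,"wx":0,"wy":0,"wz":0},{"gripper":0.72,"dx":0,"dy":0.003,"dz":-0.14,"wx":0,"wy":0,"wz":0},{"gripper":0.72,"dx":0,"dy":0.003,"dz":-0.16,"wx":0,"wy":0,"wz":0}]' | tail -5
python3 -m inch '[{"gripper":0.72,"dx":0,"dy":0,"dz":-0.004,"wx":0,"wy":0,"wz":0},{"gripper":0.72,"dx":0,"dy":0,"dz":-0.008,"wx":0,"wy":0,"wz":0},{"gripper":0.72,"dx":0,"dy":0,"dz":-0.011,"wx":0,"wy":0,"wz":0},{"gripper":0.72,"dx":0,"dy":0,"dz":-0.011,"wx":0,"wy":0,"wz":0},{"gripper":0.3,"dx":0,"dy":0,"dz":-0.011,"wx":0,"wy":0,"wz":0}]' 40
for i in 1 2; do python3 -m inch '[{"gripper":0.3,"dx":0,"dy":0,"dz":0,"wx":0,"wy":0,"wz":0},{"gripper":0.3,"dx":0,"dy":0,"dz":0,"wx":0,"wy":0,"wz":0},{"gripper":0.3,"dx":0,"dy":0,"dz":0,"wx":0,"wy":0,"wz":0},{"gripper":0.3,"dx":0,"dy":0,"dz":0,"wx":0,"wy":0,"wz":0},{"gripper":0.3,"dx":0,"dy":0,"dz":0,"wx":0,"wy":0,"wz":0}]' 40; done
python3 -m inch '[{"gripper":0.3,"dx":0,"dy":0,"dz":0.01,"wx":0,"wy":0,"wz":0},{"gripper":0.3,"dx":0,"dy":0,"dz":0.02,"wx":0,"wy":0,"wz":0},{"gripper":0.3,"dx":0,"dy":0,"dz":0.03,"wx":0,"wy":0,"wz":0},{"gripper":0.3,"dx":0,"dy":0,"dz":0.04,"wx":0,"wy":0,"wz":0},{"gripper":0.3,"dx":0,"dy":0,"dz":0.05,"wx":0,"wy":0,"wz":0}]'
python3 -m inch '[{"gripper":0.3,"dx":0,"dy":0,"dz":0.03,"wx":0,"wy":0,"wz":0},{"gripper":0.3,"dx":0,"dy":0,"dz":0.06,"wx":0,"wy":0,"wz":0},{"gripper":0.3,"dx":0,"dy":0,"dz":0.09,"wx":0,"wy":0,"wz":0},{"gripper":0.3,"dx":0,"dy":0,"dz":0.12,"wx":0,"wy":0,"wz":0},{"gripper":0.3,"dx":0,"dy":0,"dz":0.12,"wx":0,"wy":0,"wz":0}]'
```

```text
eef_pos: [429.7, -157.7, 47.6]
eef_rot: [-3.139, -0.001, 1.572]
wrist_force: [0.0, -1.1, -0.4]
finger_gap: 67.8
finger_force: 0.0
clock: 15.65
eef_pos: [431.5, -157.8, 40.2]
eef_rot: [3.14, 0.001, 1.574]
wrist_force: [0.2, 0.1, -0.3]
finger_gap: 63.8
finger_force: 0.0
clock: 16.07
eef_pos: [431.3, -157.6, 39.8]
eef_rot: [3.141, 0.0, 1.574]
wrist_force: [-1.1, 0.4, 6.9]
finger_gap: 46.3
finger_force: 40.0
clock: 16.48
eef_pos: [431.3, -157.6, 39.8]
eef_rot: [3.141, 0.0, 1.574]
wrist_force: [-1.1, 1.0, 6.1]
finger_gap: 46.8
finger_force: 40.0
clock: 16.9
eef_pos: [431.0, -157.2, 89.0]
eef_rot: [-3.142, -0.001, 1.574]
wrist_force: [6.5, -1.5, -14.6]
finger_gap: 46.6
finger_force: 40.0
clock: 17.32
eef_pos: [432.5, -158.2, 214.7]
eef_rot: [3.134, 0.003, 1.574]
wrist_force: [0.5, -0.3, 0.1]
finger_gap: 46.8
finger_force: 40.0
```

```bash
python3 -m inch '[{"gripper":0.3,"dx":-0.01,"dy":-0.03,"dz":0,"wx":0,"wy":0,"wz":0},{"gripper":0.3,"dx":-0.02,"dy":-0.06,"dz":0,"wx":0,"wy":0,"wz":0},{"gripper":0.3,"dx":-0.04,"dy":-0.1,"dz":0,"wx":0,"wy":0,"wz":0},{"gripper":0.3,"dx":-0.051,"dy":-0.136,"dz":0,"wx":0,"wy":0,"wz":0},{"gripper":0.3,"dx":-0.051,"dy":-0.136,"dz":-0.03,"wx":0,"wy":0,"wz":0}]' | tail -5
python3 -m inch '[{"gripper":0.3,"dx":0,"dy":0,"dz":-0.03,"wx":0,"wy":0,"wz":0},{"gripper":0.3,"dx":0,"dy":0,"dz":-0.06,"wx":0,"wy":0,"wz":0},{"gripper":0.3,"dx":0,"dy":0,"dz":-0.09,"wx":0,"wy":0,"wz":0},{"gripper":0.3,"dx":0,"dy":0,"dz":-0.11,"wx":0,"wy":0,"wz":0},{"gripper":0.3,"dx":0,"dy":0,"dz":-0.125,"wx":0,"wy":0,"wz":0}]'
python3 -m inch '[{"gripper":0.3,"dx":0,"dy":0,"dz":-0.005,"wx":0,"wy":0,"wz":0},{"gripper":0.3,"dx":0,"dy":0,"dz":-0.01,"wx":0,"wy":0,"wz":0},{"gripper":0.3,"dx":0,"dy":0,"dz":-0.014,"wx":0,"wy":0,"wz":0},{"gripper":0.3,"dx":0,"dy":0,"dz":-0.017,"wx":0,"wy":0,"wz":0},{"gripper":0.3,"dx":0,"dy":0,"dz":-0.02,"wx":0,"wy":0,"wz":0}]'
python3 -m inch '[{"gripper":0.3,"dx":0,"dy":0,"dz":-0.001,"wx":0,"wy":0,"wz":0},{"gripper":0.3,"dx":0,"dy":0,"dz":-0.002,"wx":0,"wy":0,"wz":0},{"gripper":0.3,"dx":0,"dy":0,"dz":-0.003,"wx":0,"wy":0,"wz":0},{"gripper":0.3,"dx":0,"dy":0,"dz":-0.003,"wx":0,"wy":0,"wz":0},{"gripper":0.3,"dx":0,"dy":0,"dz":-0.003,"wx":0,"wy":0,"wz":0}]'
```

```text
eef_pos: [379.3, -299.6, 182.7]
eef_rot: [3.136, 0.006, 1.57]
wrist_force: [1.9, -0.6, -0.5]
finger_gap: 46.5
finger_force: 40.0
clock: 18.15
eef_pos: [379.0, -292.7, 51.7]
eef_rot: [-3.139, -0.002, 1.574]
wrist_force: [-0.6, -0.0, 0.4]
finger_gap: 46.6
finger_force: 40.0
clock: 18.57
eef_pos: [380.3, -293.8, 34.7]
eef_rot: [3.141, 0.001, 1.574]
wrist_force: [-0.5, 0.1, -0.7]
finger_gap: 46.6
finger_force: 40.0
clock: 18.98
eef_pos: [380.2, -293.7, 32.1]
eef_rot: [3.141, 0.001, 1.574]
wrist_force: [-3.0, 2.6, 9.4]
finger_gap: 46.8
finger_force: 40.0
```

```bash
python3 -m inch '[{"gripper":0.72,"dx":0,"dy":0,"dz":0,"wx":0,"wy":0,"wz":0},{"gripper":0.72,"dx":0,"dy":0,"dz":0,"wx":0,"wy":0,"wz":0},{"gripper":0.72,"dx":0,"dy":0,"dz":0,"wx":0,"wy":0,"wz":0},{"gripper":0.72,"dx":0,"dy":0,"dz":0,"wx":0,"wy":0,"wz":0},{"gripper":0.72,"dx":0,"dy":0,"dz":0,"wx":0,"wy":0,"wz":0}]' | tail -2
python3 -m inch '[{"gripper":0.72,"dx":0,"dy":0,"dz":0.04,"wx":0,"wy":0,"wz":0},{"gripper":0.72,"dx":0,"dy":0,"dz":0.08,"wx":0,"wy":0,"wz":0},{"gripper":0.72,"dx":0,"dy":0,"dz":0.12,"wx":0,"wy":0,"wz":0},{"gripper":0.72,"dx":0,"dy":0,"dz":0.16,"wx":0,"wy":0,"wz":0},{"gripper":0.72,"dx":0,"dy":0,"dz":0.19,"wx":0,"wy":0,"wz":0}]' | tail -5
python3 -m inch '[{"gripper":0.72,"dx":0,"dy":0.04,"dz":0,"wx":0,"wy":0,"wz":0},{"gripper":0.72,"dx":0.01,"dy":0.08,"dz":0,"wx":0,"wy":0,"wz":0},{"gripper":0.72,"dx":0.02,"dy":0.12,"dz":0,"wx":0,"wy":0,"wz":0},{"gripper":0.72,"dx":0.02,"dy":0.16,"dz":0,"wx":0,"wy":0,"wz":0},{"gripper":0.72,"dx":0.03,"dy":0.2,"dz":0,"wx":0,"wy":0,"wz":0}]' | tail -5
python3 -m inch '[{"gripper":0.72,"dx":0,"dy":0.04,"dz":0,"wx":0,"wy":0,"wz":0},{"gripper":0.72,"dx":0.01,"dy":0.08,"dz":0,"wx":0,"wy":0,"wz":0},{"gripper":0.72,"dx":0.02,"dy":0.12,"dz":0,"wx":0,"wy":0,"wz":0},{"gripper":0.72,"dx":0.02,"dy":0.16,"dz":0,"wx":0,"wy":0,"wz":0},{"gripper":0.72,"dx":0.03,"dy":0.2,"dz":0,"wx":0,"wy":0,"wz":0}]' | tail -5
python3 -m inch '[{"gripper":0.72,"dx":0,"dy":0.04,"dz":0,"wx":0,"wy":0,"wz":0},{"gripper":0.72,"dx":0,"dy":0.08,"dz":0,"wx":0,"wy":0,"wz":0},{"gripper":0.72,"dx":0,"dy":0.12,"dz":0,"wx":0,"wy":0,"wz":0},{"gripper":0.72,"dx":0,"dy":0.12,"dz":0,"wx":0,"wy":0,"wz":0},{"gripper":0.72,"dx":0,"dy":0.12,"dz":0,"wx":0,"wy":0,"wz":0}]' | tail -5
cat > look.py <<'E'
from h import *
import sys
s=st();P=wpose();im=manip.camera('wrist');cv2.imwrite(sys.argv[1],im)
h=cv2.cvtColor(im,cv2.COLOR_BGR2HSV)
# bore: dark circular hole enclosed by white ring
g=cv2.cvtColor(im,cv2.COLOR_BGR2GRAY)
m=(g<120).astype(np.uint8)
cs,hi=cv2.findContours(m,cv2.RETR_CCOMP,cv2.CHAIN_APPROX_NONE)
for c in cs:
    a=cv2.contourArea(c)
    if 80<a<900 and len(c)>=8:
        (x,y),(w,hh),_=cv2.fitEllipse(c)
        if a/(np.pi*w*hh/4)>.8 and min(w,hh)/max(w,hh)>.5: print('hole',round(x,1),round(y,1),round(a),wonz(x,y,60,P).round(1)[:2])
E
python3 look.py pics/w8.png
```

```text
finger_gap: 67.2
finger_force: 0.0
eef_pos: [380.1, -293.6, 224.7]
eef_rot: [3.139, 0.002, 1.574]
wrist_force: [0.3, -0.3, -0.1]
finger_gap: 67.8
finger_force: 0.0
eef_pos: [409.1, -91.7, 221.4]
eef_rot: [3.141, 0.0, 1.573]
wrist_force: [1.3, -0.6, 0.3]
finger_gap: 67.7
finger_force: 0.0
eef_pos: [439.1, 108.6, 221.5]
eef_rot: [3.141, -0.0, 1.574]
wrist_force: [0.6, -1.1, -0.6]
finger_gap: 67.7
finger_force: 0.0
eef_pos: [439.5, 227.9, 220.8]
eef_rot: [-3.141, 0.0, 1.577]
wrist_force: [-0.8, -0.2, 0.3]
finger_gap: 67.6
finger_force: 0.0
{'clock': 21.067, 'joints': [0.404, 0.165, 1.651, -0.0, 1.327, 0.398], 'eef_pos': [439.498, 227.912, 220.834], 'eef_rot': [-3.141, 0.0, 1.577], 'wrist_force': [-0.772, -0.213, 0.265], 'finger_gap': 67.605, 'finger_force': 0.0}
hole 387.8 244.7 274 [501.3 206.5]
hole 495.7 184.9 450 [608.9 268.1]
hole 525.4 308.0 98 [668.6 132.2]
```

View pics/w8.png

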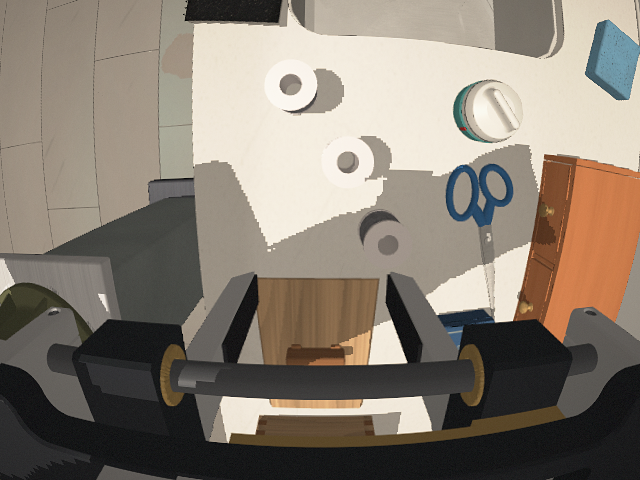

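The three bores are at (290,84), (348,162) and (388,244). The last is the spool nearest the lid, now at about (501,206), so it has probably been knocked. The lid lies at (260–378, 278+). I'll take that one first.

```bash
python3 - <<'E'
from h import *
P=(np.array([439.498,227.912,220.834]),Ro.from_euler('xyz',[-3.141,0,1.577]).as_matrix())
for u,v in[(291,84),(348,162),(387.8,244.7)]:print(wonz(u,v,60,P).round(1))
print('lid',[wonz(u,v,8,P).round(1)[:2].tolist() for u,v in[(258,278),(380,278)]])
E
python3 -m inch '[{"gripper":0.72,"dx":0.03,"dy":-0.01,"dz":0,"wx":0,"wy":0,"wz":0},{"gripper":0.72,"dx":0.06,"dy":-0.022,"dz":0,"wx":0,"wy":0,"wz":0},{"gripper":0.72,"dx":0.061,"dy":-0.022,"dz":-0.03,"wx":0,"wy":0,"wz":0},{"gripper":0.72,"dx":0.061,"dy":-0.022,"dz":-0.06,"wx":0,"wy":0,"wz":0},{"gripper":0.72,"dx":0.061,"dy":-0.022,"dz":-0.09,"wx":0,"wy":0,"wz":0}]'
python3 -m inch '[{"gripper":0.72,"dx":0,"dy":0,"dz":0,"wx":0,"wy":0,"wz":0},{"gripper":0.72,"dx":0,"dy":0,"dz":0,"wx":0,"wy":0,"wz":0},{"gripper":0.72,"dx":0,"dy":0,"dz":0,"wx":0,"wy":0,"wz":0},{"gripper":0.72,"dx":0,"dy":0,"dz":0,"wx":0,"wy":0,"wz":0},{"gripper":0.72,"dx":0,"dy":0,"dz":0,"wx":0,"wy":0,"wz":0}]' >/dev/null
python3 look.py pics/w9.png
```

```text
[409.4 355.8  60. ]
[461.3 284.5  60. ]
[501.3 206.5  60. ]
lid [[365.5, 150.9], [504.3, 151.9]]
clock: 21.53
eef_pos: [501.5, 202.5, 130.3]
eef_rot: [3.141, -0.0, 1.571]
wrist_force: [-0.2, 0.8, 0.4]
finger_gap: 67.7
finger_force: 0.0
{'clock': 21.95, 'joints': [0.32, 0.351, 1.63, 0.0, 1.158, 0.317], 'eef_pos': [501.683, 204.586, 133.09], 'eef_rot': [3.139, -0.001, 1.574], 'wrist_force': [-0.348, -0.184, 0.24], 'finger_gap': 67.678, 'finger_force': 0.0}
hole 323.6 248.6 485 [501.7 205.7]
hole 478.1 167.7 796 [612.1 265.8]
```

```bash
python3 -m inch '[{"gripper":0.72,"dx":0,"dy":0.001,"dz":-0.03,"wx":0,"wy":0,"wz":0},{"gripper":0.72,"dx":0,"dy":0.001,"dz":-0.06,"wx":0,"wy":0,"wz":0},{"gripper":0.72,"dx":0,"dy":0.001,"dz":-0.085,"wx":0,"wy":0,"wz":0},{"gripper":0.72,"dx":0,"dy":0.001,"dz":-0.1,"wx":0,"wy":0,"wz":0},{"gripper":0.72,"dx":0,"dy":0.001,"dz":-0.1,"wx":0,"wy":0,"wz":0}]' | tail -5
for i in 1 2; do python3 -m inch '[{"gripper":0.3,"dx":0,"dy":0,"dz":0,"wx":0,"wy":0,"wz":0},{"gripper":0.3,"dx":0,"dy":0,"dz":0,"wx":0,"wy":0,"wz":0},{"gripper":0.3,"dx":0,"dy":0,"dz":0,"wx":0,"wy":0,"wz":0},{"gripper":0.3,"dx":0,"dy":0,"dz":0,"wx":0,"wy":0,"wz":0},{"gripper":0.3,"dx":0,"dy":0,"dz":0,"wx":0,"wy":0,"wz":0}]' 40; done
python3 -m inch '[{"gripper":0.3,"dx":0,"dy":0,"dz":0.03,"wx":0,"wy":0,"wz":0},{"gripper":0.3,"dx":0,"dy":0,"dz":0.06,"wx":0,"wy":0,"wz":0},{"gripper":0.3,"dx":0,"dy":0,"dz":0.1,"wx":0,"wy":0,"wz":0},{"gripper":0.3,"dx":0,"dy":0,"dz":0.13,"wx":0,"wy":0,"wz":0},{"gripper":0.3,"dx":0,"dy":0,"dz":0.16,"wx":0,"wy":0,"wz":0}]' | tail -5
python3 -m inch '[{"gripper":0.3,"dx":-0.01,"dy":-0.04,"dz":0,"wx":0,"wy":0,"wz":0},{"gripper":0.3,"dx":-0.02,"dy":-0.08,"dz":0,"wx":0,"wy":0,"wz":0},{"gripper":0.3,"dx":-0.03,"dy":-0.12,"dz":0,"wx":0,"wy":0,"wz":0},{"gripper":0.3,"dx":-0.04,"dy":-0.16,"dz":0,"wx":0,"wy":0,"wz":0},{"gripper":0.3,"dx":-0.05,"dy":-0.2,"dz":0,"wx":0,"wy":0,"wz":0}]' | tail -5
python3 -m inch '[{"gripper":0.3,"dx":-0.01,"dy":-0.04,"dz":0,"wx":0,"wy":0,"wz":0},{"gripper":0.3,"dx":-0.02,"dy":-0.08,"dz":0,"wx":0,"wy":0,"wz":0},{"gripper":0.3,"dx":-0.02,"dy":-0.12,"dz":0,"wx":0,"wy":0,"wz":0},{"gripper":0.3,"dx":-0.02,"dy":-0.16,"dz":0,"wx":0,"wy":0,"wz":0},{"gripper":0.3,"dx":-0.02,"dy":-0.2,"dz":0,"wx":0,"wy":0,"wz":0}]' | tail -5
python3 -m inch '[{"gripper":0.3,"dx":0,"dy":-0.02,"dz":0,"wx":0,"wy":0,"wz":0},{"gripper":0.3,"dx":0,"dy":-0.02,"dz":0,"wx":0,"wy":0,"wz":0},{"gripper":0.3,"dx":0,"dy":-0.02,"dz":0,"wx":0,"wy":0,"wz":0},{"gripper":0.3,"dx":0,"dy":-0.02,"dz":0,"wx":0,"wy":0,"wz":0},{"gripper":0.3,"dx":0,"dy":-0.02,"dz":0,"wx":0,"wy":0,"wz":0}]'
python3 - <<'E'
from h import *
st();P=wpose();cv2.imwrite('pics/w10.png',manip.camera('wrist'))
E
```

```text
eef_pos: [499.6, 205.1, 28.9]
eef_rot: [-3.138, 0.001, 1.574]
wrist_force: [-0.2, -0.0, -1.2]
finger_gap: 67.9
finger_force: 0.0
clock: 22.83
eef_pos: [501.8, 205.8, 32.8]
eef_rot: [3.139, -0.001, 1.574]
wrist_force: [-0.0, 0.5, 7.4]
finger_gap: 47.1
finger_force: 40.0
clock: 23.25
eef_pos: [501.8, 205.8, 32.7]
eef_rot: [3.139, -0.001, 1.574]
wrist_force: [-1.1, -0.8, 8.3]
finger_gap: 47.2
finger_force: 40.0
eef_pos: [500.9, 205.5, 194.0]
eef_rot: [3.14, -0.001, 1.574]
wrist_force: [-0.9, 0.2, -1.1]
finger_gap: 47.3
finger_force: 40.0
eef_pos: [450.1, 4.0, 192.0]
eef_rot: [3.14, 0.0, 1.574]
wrist_force: [1.1, -0.5, -1.5]
finger_gap: 47.0
finger_force: 40.0
eef_pos: [430.5, -196.6, 192.2]
eef_rot: [3.14, 0.001, 1.574]
wrist_force: [0.6, 0.9, -0.8]
finger_gap: 47.1
finger_force: 40.0
clock: 24.92
eef_pos: [431.1, -213.5, 191.5]
eef_rot: [3.141, 0.0, 1.575]
wrist_force: [0.3, 0.6, -0.2]
finger_gap: 47.1
finger_force: 40.0
{'clock': 24.917, 'joints': [-0.536, 0.158, 1.728, 0.0, 1.255, -0.54], 'eef_pos': [431.101, -213.527, 191.547], 'eef_rot': [3.141, 0.0, 1.575], 'wrist_force': [0.317, 0.645, -0.169], 'finger_gap': 47.076, 'finger_force': 39.999}
```

View pics/w10.png

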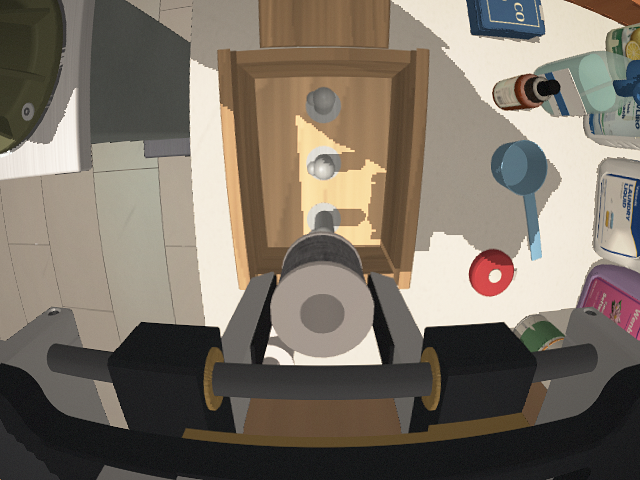

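The held spool's bore is at (322,313), and the bare spindle domes 2 and 3 are at (321,166) and (321,99). I'll compare the positions.

Run:
```python
from h import *
P=(np.array([431.101,-213.527,191.547]),Ro.from_euler('xyz',[3.141,0,1.575]).as_matrix())
print('spool',wonz(322,313,218.5,P).round(1))
for n,u,v in(('sp2',321,166),('sp3',321,99)):print(n,[wonz(u,v,z,P).round(1)[:2].tolist() for z in(77,86)])
P7=(np.array([430.679,-161.554,210.118]),Ro.from_euler('xyz',[-3.141,0,1.572]).as_matrix())
for n,u,v in(('sp3',324,160),('sp2',324,226),('sp1',323,288)):print(n,[wonz(u,v,z,P7).round(1)[:2].tolist() for z in(77,86)])
# dome blobs in w10
im=cv2.imread('pics/w10.png');h=cv2.cvtColor(im,cv2.COLOR_BGR2HSV)
m=((h[...,1]<40)&(h[...,2]>60)).astype(np.uint8);m[:,:295]=0;m[:,350:]=0;m[:70]=0;m[200:]=0
n,l,s,c=cv2.connectedComponentsWithStats(m);print([(a[:5].tolist(),b.round(1).tolist()) for a,b in zip(s,c) if a[4]>60])
```

```text
spool [ 430.  -212.5  218.5]
sp2 [[428.9, -157.5], [428.9, -156.9]]
sp3 [[428.6, -104.6], [428.7, -105.6]]
sp3 [[430.9, -101.8], [430.8, -101.3]]
sp2 [[431.0, -158.4], [431.0, -156.3]]
sp1 [[430.3, -216.1], [430.2, -212.3]]
[([0, 0, 640, 480, 305328], [319.5, 240.2]), ([306, 87, 35, 36, 952], [322.7, 105.0]), ([306, 146, 35, 34, 920], [323.0, 162.7])]
```

```bash
python3 -m inch '[{"gripper":0.3,"dx":0,"dy":-0.001,"dz":-0.02,"wx":0,"wy":0,"wz":0},{"gripper":0.3,"dx":0,"dy":-0.001,"dz":-0.04,"wx":0,"wy":0,"wz":0},{"gripper":0.3,"dx":0,"dy":-0.001,"dz":-0.055,"wx":0,"wy":0,"wz":0},{"gripper":0.3,"dx":0,"dy":-0.001,"dz":-0.065,"wx":0,"wy":0,"wz":0},{"gripper":0.3,"dx":0,"dy":-0.001,"dz":-0.065,"wx":0,"wy":0,"wz":0}]' | head -4
python3 -m inch '[{"gripper":0.3,"dx":0,"dy":0,"dz":-0.003,"wx":0,"wy":0,"wz":0},{"gripper":0.3,"dx":0,"dy":0,"dz":-0.006,"wx":0,"wy":0,"wz":0},{"gripper":0.3,"dx":0,"dy":0,"dz":-0.009,"wx":0,"wy":0,"wz":0},{"gripper":0.3,"dx":0,"dy":0,"dz":-0.012,"wx":0,"wy":0,"wz":0},{"gripper":0.3,"dx":0,"dy":0,"dz":-0.012,"wx":0,"wy":0,"wz":0}]' | head -4
python3 -m inch '[{"gripper":0.3,"dx":0,"dy":0,"dz":-0.001,"wx":0,"wy":0,"wz":0},{"gripper":0.3,"dx":0,"dy":0,"dz":-0.002,"wx":0,"wy":0,"wz":0},{"gripper":0.3,"dx":0,"dy":0,"dz":-0.003,"wx":0,"wy":0,"wz":0},{"gripper":0.3,"dx":0,"dy":0,"dz":-0.004,"wx":0,"wy":0,"wz":0},{"gripper":0.3,"dx":0,"dy":0,"dz":-0.004,"wx":0,"wy":0,"wz":0}]' | head -4
```

```text
clock: 25.38
eef_pos: [430.5, -214.5, 124.7]
eef_rot: [-3.139, -0.001, 1.575]
wrist_force: [0.3, 0.1, -0.7]
clock: 25.8
eef_pos: [430.9, -215.4, 114.0]
eef_rot: [-3.141, -0.0, 1.574]
wrist_force: [0.5, 1.1, -0.1]
clock: 26.22
eef_pos: [431.2, -215.5, 110.3]
eef_rot: [3.141, 0.0, 1.574]
wrist_force: [2.1, 0.4, -0.7]
```

```bash
python3 -m inch '[{"gripper":0.3,"dx":0,"dy":0,"dz":-0.003,"wx":0,"wy":0,"wz":0},{"gripper":0.3,"dx":0,"dy":0,"dz":-0.006,"wx":0,"wy":0,"wz":0},{"gripper":0.3,"dx":0,"dy":0,"dz":-0.009,"wx":0,"wy":0,"wz":0},{"gripper":0.3,"dx":0,"dy":0,"dz":-0.012,"wx":0,"wy":0,"wz":0},{"gripper":0.3,"dx":0,"dy":0,"dz":-0.015,"wx":0,"wy":0,"wz":0}]' | head -4
python3 -m inch '[{"gripper":0.3,"dx":0,"dy":0,"dz":-0.005,"wx":0,"wy":0,"wz":0},{"gripper":0.3,"dx":0,"dy":0,"dz":-0.01,"wx":0,"wy":0,"wz":0},{"gripper":0.3,"dx":0,"dy":0,"dz":-0.015,"wx":0,"wy":0,"wz":0},{"gripper":0.3,"dx":0,"dy":0,"dz":-0.02,"wx":0,"wy":0,"wz":0},{"gripper":0.3,"dx":0,"dy":0,"dz":-0.025,"wx":0,"wy":0,"wz":0}]' | head -4
python3 -m inch '[{"gripper":0.3,"dx":0,"dy":0,"dz":-0.005,"wx":0,"wy":0,"wz":0},{"gripper":0.3,"dx":0,"dy":0,"dz":-0.01,"wx":0,"wy":0,"wz":0},{"gripper":0.3,"dx":0,"dy":0,"dz":-0.015,"wx":0,"wy":0,"wz":0},{"gripper":0.3,"dx":0,"dy":0,"dz":-0.02,"wx":0,"wy":0,"wz":0},{"gripper":0.3,"dx":0,"dy":0,"dz":-0.023,"wx":0,"wy":0,"wz":0}]' | head -4
```

```text
clock: 26.63
eef_pos: [431.5, -215.7, 95.8]
eef_rot: [3.14, 0.001, 1.574]
wrist_force: [0.4, 0.2, 8.2]
clock: 27.05
eef_pos: [431.5, -215.7, 70.7]
eef_rot: [3.14, 0.001, 1.574]
wrist_force: [0.4, 1.9, 7.7]
clock: 27.47
eef_pos: [431.6, -215.7, 47.4]
eef_rot: [3.14, 0.001, 1.574]
wrist_force: [4.2, 1.4, 2.1]
```

```bash
python3 -m inch '[{"gripper":0.3,"dx":0,"dy":0,"dz":-0.002,"wx":0,"wy":0,"wz":0},{"gripper":0.3,"dx":0,"dy":0,"dz":-0.004,"wx":0,"wy":0,"wz":0},{"gripper":0.3,"dx":0,"dy":0,"dz":-0.006,"wx":0,"wy":0,"wz":0},{"gripper":0.3,"dx":0,"dy":0,"dz":-0.007,"wx":0,"wy":0,"wz":0},{"gripper":0.3,"dx":0,"dy":0,"dz":-0.008,"wx":0,"wy":0,"wz":0}]' | head -4
python3 -m inch '[{"gripper":0.3,"dx":0,"dy":0,"dz":0,"wx":0,"wy":0,"wz":0},{"gripper":0.3,"dx":0,"dy":0,"dz":-0.001,"wx":0,"wy":0,"wz":0},{"gripper":0.3,"dx":0,"dy":0,"dz":-0.001,"wx":0,"wy":0,"wz":0},{"gripper":0.3,"dx":0,"dy":0,"dz":-0.001,"wx":0,"wy":0,"wz":0},{"gripper":0.3,"dx":0,"dy":0,"dz":-0.001,"wx":0,"wy":0,"wz":0}]' | head -4
```

```text
clock: 27.88
eef_pos: [431.7, -215.9, 40.6]
eef_rot: [3.14, 0.001, 1.574]
wrist_force: [-6.5, 5.7, 35.5]
clock: 28.3
eef_pos: [431.7, -215.9, 40.6]
eef_rot: [3.14, 0.001, 1.574]
wrist_force: [-7.9, 6.3, 36.5]
```

The spool is home: 36 N on the floor at TCP 40.6. I'll release and go for the spool near (461,284).

```bash
python3 -m inch '[{"gripper":0.72,"dx":0,"dy":0,"dz":0.002,"wx":0,"wy":0,"wz":0},{"gripper":0.72,"dx":0,"dy":0,"dz":0.002,"wx":0,"wy":0,"wz":0},{"gripper":0.72,"dx":0,"dy":0,"dz":0.002,"wx":0,"wy":0,"wz":0},{"gripper":0.72,"dx":0,"dy":0,"dz":0.002,"wx":0,"wy":0,"wz":0},{"gripper":0.72,"dx":0,"dy":0,"dz":0.002,"wx":0,"wy":0,"wz":0}]' | tail -3
python3 -m inch '[{"gripper":0.72,"dx":0,"dy":0,"dz":0.03,"wx":0,"wy":0,"wz":0},{"gripper":0.72,"dx":0,"dy":0,"dz":0.07,"wx":0,"wy":0,"wz":0},{"gripper":0.72,"dx":0,"dy":0,"dz":0.11,"wx":0,"wy":0,"wz":0},{"gripper":0.72,"dx":0,"dy":0,"dz":0.14,"wx":0,"wy":0,"wz":0},{"gripper":0.72,"dx":0,"dy":0,"dz":0.16,"wx":0,"wy":0,"wz":0}]' | tail -5
python3 -m inch '[{"gripper":0.72,"dx":0,"dy":0.04,"dz":0,"wx":0,"wy":0,"wz":0},{"gripper":0.72,"dx":0,"dy":0.08,"dz":0,"wx":0,"wy":0,"wz":0},{"gripper":0.72,"dx":0,"dy":0.12,"dz":0,"wx":0,"wy":0,"wz":0},{"gripper":0.72,"dx":0,"dy":0.16,"dz":0,"wx":0,"wy":0,"wz":0},{"gripper":0.72,"dx":0,"dy":0.2,"dz":0,"wx":0,"wy":0,"wz":0}]' | tail -5
python3 -m inch '[{"gripper":0.72,"dx":0,"dy":0.04,"dz":0,"wx":0,"wy":0,"wz":0},{"gripper":0.72,"dx":0.01,"dy":0.08,"dz":0,"wx":0,"wy":0,"wz":0},{"gripper":0.72,"dx":0.02,"dy":0.12,"dz":0,"wx":0,"wy":0,"wz":0},{"gripper":0.72,"dx":0.02,"dy":0.16,"dz":0,"wx":0,"wy":0,"wz":0},{"gripper":0.72,"dx":0.03,"dy":0.2,"dz":0,"wx":0,"wy":0,"wz":0}]' | tail -5
python3 -m inch '[{"gripper":0.72,"dx":0,"dy":0.04,"dz":-0.01,"wx":0,"wy":0,"wz":0},{"gripper":0.72,"dx":0,"dy":0.07,"dz":-0.03,"wx":0,"wy":0,"wz":0},{"gripper":0.72,"dx":0,"dy":0.1,"dz":-0.05,"wx":0,"wy":0,"wz":0},{"gripper":0.72,"dx":0,"dy":0.1,"dz":-0.06,"wx":0,"wy":0,"wz":0},{"gripper":0.72,"dx":0,"dy":0.1,"dz":-0.06,"wx":0,"wy":0,"wz":0}]' | tail -5
python3 look.py pics/w11.png
```

```text
wrist_force: [0.3, 0.9, 0.3]
finger_gap: 67.2
finger_force: 0.0
eef_pos: [431.4, -215.7, 203.4]
eef_rot: [3.139, 0.002, 1.574]
wrist_force: [-0.1, -0.5, -0.1]
finger_gap: 67.7
finger_force: 0.0
eef_pos: [430.4, -13.8, 200.1]
eef_rot: [-3.141, 0.0, 1.573]
wrist_force: [1.2, 0.3, -0.6]
finger_gap: 68.0
finger_force: 0.0
eef_pos: [460.0, 186.6, 200.1]
eef_rot: [-3.141, 0.0, 1.574]
wrist_force: [-0.1, 0.1, 0.9]
finger_gap: 67.7
finger_force: 0.0
eef_pos: [459.5, 284.8, 137.3]
eef_rot: [-3.137, 0.002, 1.576]
wrist_force: [0.1, -0.4, 0.4]
finger_gap: 67.6
finger_force: 0.0
{'clock': 30.383, 'joints': [0.487, 0.348, 1.623, -0.0, 1.176, 0.482], 'eef_pos': [459.545, 284.85, 137.285], 'eef_rot': [-3.137, 0.002, 1.576], 'wrist_force': [0.129, -0.43, 0.434], 'finger_gap': 67.56, 'finger_force': 0.0}
hole 326.7 249.0 475 [461.3 284.2]
hole 508.9 253.7 586 [605.  280.5]
hole 248.2 153.1 242 [406.7 352.7]
```

```bash
python3 -m inch '[{"gripper":0.72,"dx":0.001,"dy":0,"dz":-0.03,"wx":0,"wy":0,"wz":0},{"gripper":0.72,"dx":0.001,"dy":0,"dz":-0.06,"wx":0,"wy":0,"wz":0},{"gripper":0.72,"dx":0.001,"dy":0,"dz":-0.09,"wx":0,"wy":0,"wz":0},{"gripper":0.72,"dx":0.001,"dy":0,"dz":-0.107,"wx":0,"wy":0,"wz":0},{"gripper":0.72,"dx":0.001,"dy":0,"dz":-0.107,"wx":0,"wy":0,"wz":0}]' | tail -5
for i in 1 2; do python3 -m inch '[{"gripper":0.3,"dx":0,"dy":0,"dz":0,"wx":0,"wy":0,"wz":0},{"gripper":0.3,"dx":0,"dy":0,"dz":0,"wx":0,"wy":0,"wz":0},{"gripper":0.3,"dx":0,"dy":0,"dz":0,"wx":0,"wy":0,"wz":0},{"gripper":0.3,"dx":0,"dy":0,"dz":0,"wx":0,"wy":0,"wz":0},{"gripper":0.3,"dx":0,"dy":0,"dz":0,"wx":0,"wy":0,"wz":0}]' 40; done
python3 -m inch '[{"gripper":0.3,"dx":0,"dy":0,"dz":0.03,"wx":0,"wy":0,"wz":0},{"gripper":0.3,"dx":0,"dy":0,"dz":0.06,"wx":0,"wy":0,"wz":0},{"gripper":0.3,"dx":0,"dy":0,"dz":0.1,"wx":0,"wy":0,"wz":0},{"gripper":0.3,"dx":0,"dy":0,"dz":0.13,"wx":0,"wy":0,"wz":0},{"gripper":0.3,"dx":0,"dy":0,"dz":0.16,"wx":0,"wy":0,"wz":0}]' | tail -5
python3 -m inch '[{"gripper":0.3,"dx":0,"dy":-0.04,"dz":0,"wx":0,"wy":0,"wz":0},{"gripper":0.3,"dx":0,"dy":-0.08,"dz":0,"wx":0,"wy":0,"wz":0},{"gripper":0.3,"dx":0,"dy":-0.12,"dz":0,"wx":0,"wy":0,"wz":0},{"gripper":0.3,"dx":0,"dy":-0.16,"dz":0,"wx":0,"wy":0,"wz":0},{"gripper":0.3,"dx":0,"dy":-0.2,"dz":0,"wx":0,"wy":0,"wz":0}]' | tail -5
python3 -m inch '[{"gripper":0.3,"dx":-0.01,"dy":-0.04,"dz":0,"wx":0,"wy":0,"wz":0},{"gripper":0.3,"dx":-0.02,"dy":-0.08,"dz":0,"wx":0,"wy":0,"wz":0},{"gripper":0.3,"dx":-0.03,"dy":-0.12,"dz":0,"wx":0,"wy":0,"wz":0},{"gripper":0.3,"dx":-0.03,"dy":-0.16,"dz":0,"wx":0,"wy":0,"wz":0},{"gripper":0.3,"dx":-0.03,"dy":-0.2,"dz":0,"wx":0,"wy":0,"wz":0}]' | tail -5
python3 -m inch '[{"gripper":0.3,"dx":0,"dy":-0.02,"dz":0,"wx":0,"wy":0,"wz":0},{"gripper":0.3,"dx":0,"dy":-0.043,"dz":0,"wx":0,"wy":0,"wz":0},{"gripper":0.3,"dx":0,"dy":-0.043,"dz":0,"wx":0,"wy":0,"wz":0},{"gripper":0.3,"dx":0,"dy":-0.043,"dz":0,"wx":0,"wy":0,"wz":0},{"gripper":0.3,"dx":0,"dy":-0.043,"dz":0,"wx":0,"wy":0,"wz":0}]'
```

```text
eef_pos: [461.1, 282.7, 31.0]
eef_rot: [-3.138, 0.002, 1.572]
wrist_force: [-0.9, 0.8, -0.2]
finger_gap: 67.8
finger_force: 0.0
clock: 31.27
eef_pos: [462.9, 284.7, 35.1]
eef_rot: [3.139, -0.001, 1.574]
wrist_force: [-1.2, -1.8, 8.3]
finger_gap: 47.4
finger_force: 40.0
clock: 31.68
eef_pos: [462.9, 284.7, 35.1]
eef_rot: [3.139, -0.001, 1.574]
wrist_force: [-0.6, -2.6, 8.3]
finger_gap: 47.2
finger_force: 40.0
eef_pos: [462.0, 284.5, 196.3]
eef_rot: [3.14, -0.001, 1.574]
wrist_force: [-0.2, 0.3, -0.6]
finger_gap: 47.7
finger_force: 40.0
eef_pos: [461.6, 82.8, 194.2]
eef_rot: [3.14, -0.0, 1.574]
wrist_force: [2.0, -1.2, -0.9]
finger_gap: 47.8
finger_force: 40.0
eef_pos: [431.3, -117.4, 194.5]
eef_rot: [3.14, 0.001, 1.574]
wrist_force: [1.1, 0.7, -1.1]
finger_gap: 47.7
finger_force: 40.0
clock: 33.35
eef_pos: [432.0, -158.0, 193.7]
eef_rot: [3.141, 0.0, 1.574]
wrist_force: [-0.4, 0.2, -0.9]
finger_gap: 47.6
finger_force: 40.0
```

```bash
python3 -m inch '[{"gripper":0.3,"dx":-0.001,"dy":-0.001,"dz":-0.02,"wx":0,"wy":0,"wz":0},{"gripper":0.3,"dx":-0.001,"dy":-0.001,"dz":-0.04,"wx":0,"wy":0,"wz":0},{"gripper":0.3,"dx":-0.001,"dy":-0.001,"dz":-0.055,"wx":0,"wy":0,"wz":0},{"gripper":0.3,"dx":-0.001,"dy":-0.001,"dz":-0.065,"wx":0,"wy":0,"wz":0},{"gripper":0.3,"dx":-0.001,"dy":-0.001,"dz":-0.065,"wx":0,"wy":0,"wz":0}]' | head -4
python3 -m inch '[{"gripper":0.3,"dx":0,"dy":0,"dz":-0.003,"wx":0,"wy":0,"wz":0},{"gripper":0.3,"dx":0,"dy":0,"dz":-0.006,"wx":0,"wy":0,"wz":0},{"gripper":0.3,"dx":0,"dy":0,"dz":-0.009,"wx":0,"wy":0,"wz":0},{"gripper":0.3,"dx":0,"dy":0,"dz":-0.012,"wx":0,"wy":0,"wz":0},{"gripper":0.3,"dx":0,"dy":0,"dz":-0.012,"wx":0,"wy":0,"wz":0}]' | head -4
python3 -m inch '[{"gripper":0.3,"dx":0,"dy":0,"dz":-0.001,"wx":0,"wy":0,"wz":0},{"gripper":0.3,"dx":0,"dy":0,"dz":-0.002,"wx":0,"wy":0,"wz":0},{"gripper":0.3,"dx":0,"dy":0,"dz":-0.003,"wx":0,"wy":0,"wz":0},{"gripper":0.3,"dx":0,"dy":0,"dz":-0.004,"wx":0,"wy":0,"wz":0},{"gripper":0.3,"dx":0,"dy":0,"dz":-0.004,"wx":0,"wy":0,"wz":0}]' | head -4
```

```text
clock: 33.77
eef_pos: [430.4, -158.4, 126.9]
eef_rot: [-3.139, -0.001, 1.575]
wrist_force: [0.5, -0.0, -0.6]
clock: 34.18
eef_pos: [430.9, -159.5, 116.0]
eef_rot: [-3.141, -0.0, 1.574]
wrist_force: [-0.1, -0.1, -1.6]
clock: 34.6
eef_pos: [431.0, -159.5, 112.2]
eef_rot: [-3.142, 0.0, 1.574]
wrist_force: [-1.0, -0.2, -0.0]
```

Foot at 77 mm with no side force, so I'll press it home (TCP 43.1).

```bash
python3 -m inch '[{"gripper":0.3,"dx":0,"dy":0,"dz":-0.003,"wx":0,"wy":0,"wz":0},{"gripper":0.3,"dx":0,"dy":0,"dz":-0.006,"wx":0,"wy":0,"wz":0},{"gripper":0.3,"dx":0,"dy":0,"dz":-0.009,"wx":0,"wy":0,"wz":0},{"gripper":0.3,"dx":0,"dy":0,"dz":-0.012,"wx":0,"wy":0,"wz":0},{"gripper":0.3,"dx":0,"dy":0,"dz":-0.015,"wx":0,"wy":0,"wz":0}]' | head -4
python3 -m inch '[{"gripper":0.3,"dx":0,"dy":0,"dz":-0.005,"wx":0,"wy":0,"wz":0},{"gripper":0.3,"dx":0,"dy":0,"dz":-0.01,"wx":0,"wy":0,"wz":0},{"gripper":0.3,"dx":0,"dy":0,"dz":-0.015,"wx":0,"wy":0,"wz":0},{"gripper":0.3,"dx":0,"dy":0,"dz":-0.02,"wx":0,"wy":0,"wz":0},{"gripper":0.3,"dx":0,"dy":0,"dz":-0.025,"wx":0,"wy":0,"wz":0}]' | head -4
python3 -m inch '[{"gripper":0.3,"dx":0,"dy":0,"dz":-0.005,"wx":0,"wy":0,"wz":0},{"gripper":0.3,"dx":0,"dy":0,"dz":-0.01,"wx":0,"wy":0,"wz":0},{"gripper":0.3,"dx":0,"dy":0,"dz":-0.015,"wx":0,"wy":0,"wz":0},{"gripper":0.3,"dx":0,"dy":0,"dz":-0.02,"wx":0,"wy":0,"wz":0},{"gripper":0.3,"dx":0,"dy":0,"dz":-0.023,"wx":0,"wy":0,"wz":0}]' | head -4
python3 -m inch '[{"gripper":0.3,"dx":0,"dy":0,"dz":-0.002,"wx":0,"wy":0,"wz":0},{"gripper":0.3,"dx":0,"dy":0,"dz":-0.004,"wx":0,"wy":0,"wz":0},{"gripper":0.3,"dx":0,"dy":0,"dz":-0.005,"wx":0,"wy":0,"wz":0},{"gripper":0.3,"dx":0,"dy":0,"dz":-0.006,"wx":0,"wy":0,"wz":0},{"gripper":0.3,"dx":0,"dy":0,"dz":-0.007,"wx":0,"wy":0,"wz":0}]' | head -4
```

```text
clock: 35.02
eef_pos: [431.2, -159.6, 97.5]
eef_rot: [3.141, 0.0, 1.574]
wrist_force: [-1.6, 0.2, 5.1]
clock: 35.43
eef_pos: [431.2, -159.6, 72.4]
eef_rot: [3.141, 0.0, 1.574]
wrist_force: [-2.3, 0.5, 5.6]
clock: 35.85
eef_pos: [431.2, -159.5, 49.1]
eef_rot: [3.141, -0.0, 1.574]
wrist_force: [0.7, 0.7, -0.0]
clock: 36.27
eef_pos: [431.3, -159.6, 43.0]
eef_rot: [3.141, 0.0, 1.574]
wrist_force: [-8.4, 4.5, 27.6]
```

Home. Next is the third spool, near (407,353).

```bash
python3 -m inch '[{"gripper":0.72,"dx":0,"dy":0,"dz":0.001,"wx":0,"wy":0,"wz":0},{"gripper":0.72,"dx":0,"dy":0,"dz":0.001,"wx":0,"wy":0,"wz":0},{"gripper":0.72,"dx":0,"dy":0,"dz":0.001,"wx":0,"wy":0,"wz":0},{"gripper":0.72,"dx":0,"dy":0,"dz":0.001,"wx":0,"wy":0,"wz":0},{"gripper":0.72,"dx":0,"dy":0,"dz":0.001,"wx":0,"wy":0,"wz":0}]' | tail -3
python3 -m inch '[{"gripper":0.72,"dx":0,"dy":0,"dz":0.03,"wx":0,"wy":0,"wz":0},{"gripper":0.72,"dx":0,"dy":0,"dz":0.07,"wx":0,"wy":0,"wz":0},{"gripper":0.72,"dx":0,"dy":0,"dz":0.11,"wx":0,"wy":0,"wz":0},{"gripper":0.72,"dx":0,"dy":0,"dz":0.14,"wx":0,"wy":0,"wz":0},{"gripper":0.72,"dx":0,"dy":0,"dz":0.16,"wx":0,"wy":0,"wz":0}]' | tail -5
python3 -m inch '[{"gripper":0.72,"dx":0,"dy":0.04,"dz":0,"wx":0,"wy":0,"wz":0},{"gripper":0.72,"dx":0,"dy":0.08,"dz":0,"wx":0,"wy":0,"wz":0},{"gripper":0.72,"dx":0,"dy":0.12,"dz":0,"wx":0,"wy":0,"wz":0},{"gripper":0.72,"dx":0,"dy":0.16,"dz":0,"wx":0,"wy":0,"wz":0},{"gripper":0.72,"dx":0,"dy":0.2,"dz":0,"wx":0,"wy":0,"wz":0}]' | tail -5
python3 -m inch '[{"gripper":0.72,"dx":0,"dy":0.04,"dz":0,"wx":0,"wy":0,"wz":0},{"gripper":0.72,"dx":0,"dy":0.08,"dz":0,"wx":0,"wy":0,"wz":0},{"gripper":0.72,"dx":0,"dy":0.12,"dz":0,"wx":0,"wy":0,"wz":0},{"gripper":0.72,"dx":-0.01,"dy":0.16,"dz":0,"wx":0,"wy":0,"wz":0},{"gripper":0.72,"dx":-0.02,"dy":0.2,"dz":0,"wx":0,"wy":0,"wz":0}]' | tail -5
python3 -m inch '[{"gripper":0.72,"dx":0,"dy":0.04,"dz":-0.01,"wx":0,"wy":0,"wz":0},{"gripper":0.72,"dx":0,"dy":0.08,"dz":-0.03,"wx":0,"wy":0,"wz":0},{"gripper":0.72,"dx":-0.002,"dy":0.111,"dz":-0.05,"wx":0,"wy":0,"wz":0},{"gripper":0.72,"dx":-0.002,"dy":0.111,"dz":-0.06,"wx":0,"wy":0,"wz":0},{"gripper":0.72,"dx":-0.002,"dy":0.111,"dz":-0.06,"wx":0,"wy":0,"wz":0}]' | tail -5
python3 look.py pics/w12.png
```

```text
wrist_force: [-0.3, 0.6, 0.8]
finger_gap: 67.3
finger_force: 0.0
eef_pos: [431.5, -159.7, 206.6]
eef_rot: [3.138, 0.002, 1.574]
wrist_force: [-0.3, -0.2, 0.1]
finger_gap: 67.8
finger_force: 0.0
eef_pos: [430.5, 42.2, 203.4]
eef_rot: [3.141, 0.0, 1.573]
wrist_force: [0.6, -0.1, 0.0]
finger_gap: 68.0
finger_force: 0.0
eef_pos: [410.2, 242.4, 203.1]
eef_rot: [-3.141, 0.0, 1.574]
wrist_force: [0.4, 0.5, -0.1]
finger_gap: 67.6
finger_force: 0.0
eef_pos: [407.5, 351.8, 140.3]
eef_rot: [-3.138, 0.003, 1.576]
wrist_force: [-0.1, 0.2, -0.1]
finger_gap: 67.5
finger_force: 0.0
{'clock': 38.35, 'joints': [0.644, 0.34, 1.627, -0.0, 1.18, 0.639], 'eef_pos': [407.523, 351.762, 140.319], 'eef_rot': [-3.138, 0.003, 1.576], 'wrist_force': [-0.113, 0.173, -0.054], 'finger_gap': 67.467, 'finger_force': 0.0}
hole 326.0 241.9 438 [408.8 355.5]
hole 505.0 313.8 292 [561.3 292.8]
hole 537.8 310.4 382 [595.5 293.7]
```

```bash
python3 -m inch '[{"gripper":0.72,"dx":0,"dy":0.004,"dz":-0.03,"wx":0,"wy":0,"wz":0},{"gripper":0.72,"dx":0,"dy":0.004,"dz":-0.06,"wx":0,"wy":0,"wz":0},{"gripper":0.72,"dx":0,"dy":0.004,"dz":-0.09,"wx":0,"wy":0,"wz":0},{"gripper":0.72,"dx":0,"dy":0.004,"dz":-0.11,"wx":0,"wy":0,"wz":0},{"gripper":0.72,"dx":0,"dy":0.004,"dz":-0.11,"wx":0,"wy":0,"wz":0}]' | tail -5
for i in 1 2; do python3 -m inch '[{"gripper":0.3,"dx":0,"dy":0,"dz":0,"wx":0,"wy":0,"wz":0},{"gripper":0.3,"dx":0,"dy":0,"dz":0,"wx":0,"wy":0,"wz":0},{"gripper":0.3,"dx":0,"dy":0,"dz":0,"wx":0,"wy":0,"wz":0},{"gripper":0.3,"dx":0,"dy":0,"dz":0,"wx":0,"wy":0,"wz":0},{"gripper":0.3,"dx":0,"dy":0,"dz":0,"wx":0,"wy":0,"wz":0}]' 40; done
python3 -m inch '[{"gripper":0.3,"dx":0,"dy":0,"dz":0.03,"wx":0,"wy":0,"wz":0},{"gripper":0.3,"dx":0,"dy":0,"dz":0.06,"wx":0,"wy":0,"wz":0},{"gripper":0.3,"dx":0,"dy":0,"dz":0.1,"wx":0,"wy":0,"wz":0},{"gripper":0.3,"dx":0,"dy":0,"dz":0.13,"wx":0,"wy":0,"wz":0},{"gripper":0.3,"dx":0,"dy":0,"dz":0.16,"wx":0,"wy":0,"wz":0}]' | tail -5
python3 -m inch '[{"gripper":0.3,"dx":0,"dy":-0.04,"dz":0,"wx":0,"wy":0,"wz":0},{"gripper":0.3,"dx":0,"dy":-0.08,"dz":0,"wx":0,"wy":0,"wz":0},{"gripper":0.3,"dx":0,"dy":-0.12,"dz":0,"wx":0,"wy":0,"wz":0},{"gripper":0.3,"dx":0,"dy":-0.16,"dz":0,"wx":0,"wy":0,"wz":0},{"gripper":0.3,"dx":0,"dy":-0.2,"dz":0,"wx":0,"wy":0,"wz":0}]' | tail -5
python3 -m inch '[{"gripper":0.3,"dx":0.01,"dy":-0.04,"dz":0,"wx":0,"wy":0,"wz":0},{"gripper":0.3,"dx":0.02,"dy":-0.08,"dz":0,"wx":0,"wy":0,"wz":0},{"gripper":0.3,"dx":0.02,"dy":-0.12,"dz":0,"wx":0,"wy":0,"wz":0},{"gripper":0.3,"dx":0.02,"dy":-0.16,"dz":0,"wx":0,"wy":0,"wz":0},{"gripper":0.3,"dx":0.02,"dy":-0.2,"dz":0,"wx":0,"wy":0,"wz":0}]' | tail -5
python3 -m inch '[{"gripper":0.3,"dx":0,"dy":-0.02,"dz":0,"wx":0,"wy":0,"wz":0},{"gripper":0.3,"dx":0.002,"dy":-0.05,"dz":0,"wx":0,"wy":0,"wz":0},{"gripper":0.3,"dx":0.002,"dy":-0.055,"dz":0,"wx":0,"wy":0,"wz":0},{"gripper":0.3,"dx":0.002,"dy":-0.055,"dz":0,"wx":0,"wy":0,"wz":0},{"gripper":0.3,"dx":0.002,"dy":-0.055,"dz":0,"wx":0,"wy":0,"wz":0}]'
```

```text
eef_pos: [408.3, 353.3, 30.9]
eef_rot: [-3.138, 0.003, 1.572]
wrist_force: [0.5, -0.9, -0.2]
finger_gap: 67.7
finger_force: 0.0
clock: 39.23
eef_pos: [409.9, 355.9, 35.2]
eef_rot: [3.139, -0.002, 1.574]
wrist_force: [-0.1, -1.7, 9.5]
finger_gap: 46.6
finger_force: 40.0
clock: 39.65
eef_pos: [409.9, 355.9, 35.2]
eef_rot: [3.139, -0.002, 1.574]
wrist_force: [0.4, -0.7, 8.6]
finger_gap: 46.9
finger_force: 40.0
eef_pos: [409.0, 355.4, 196.2]
eef_rot: [3.14, -0.001, 1.574]
wrist_force: [0.0, 1.0, -0.2]
finger_gap: 47.3
finger_force: 40.0
eef_pos: [408.5, 153.8, 194.1]
eef_rot: [3.14, -0.0, 1.574]
wrist_force: [0.6, -1.0, -1.2]
finger_gap: 46.9
finger_force: 40.0
eef_pos: [428.6, -46.4, 194.2]
eef_rot: [3.14, 0.0, 1.574]
wrist_force: [0.8, 0.1, -1.3]
finger_gap: 47.1
finger_force: 40.0
clock: 41.32
eef_pos: [430.9, -99.2, 193.6]
eef_rot: [3.141, -0.0, 1.573]
wrist_force: [-0.8, 0.9, -0.4]
finger_gap: 47.2
finger_force: 40.0
```

```bash
python3 -m inch '[{"gripper":0.3,"dx":0,"dy":-0.004,"dz":-0.02,"wx":0,"wy":0,"wz":0},{"gripper":0.3,"dx":0,"dy":-0.004,"dz":-0.04,"wx":0,"wy":0,"wz":0},{"gripper":0.3,"dx":0,"dy":-0.004,"dz":-0.055,"wx":0,"wy":0,"wz":0},{"gripper":0.3,"dx":0,"dy":-0.004,"dz":-0.065,"wx":0,"wy":0,"wz":0},{"gripper":0.3,"dx":0,"dy":-0.004,"dz":-0.065,"wx":0,"wy":0,"wz":0}]' | head -4
python3 -m inch '[{"gripper":0.3,"dx":0,"dy":0,"dz":-0.003,"wx":0,"wy":0,"wz":0},{"gripper":0.3,"dx":0,"dy":0,"dz":-0.006,"wx":0,"wy":0,"wz":0},{"gripper":0.3,"dx":0,"dy":0,"dz":-0.009,"wx":0,"wy":0,"wz":0},{"gripper":0.3,"dx":0,"dy":0,"dz":-0.012,"wx":0,"wy":0,"wz":0},{"gripper":0.3,"dx":0,"dy":0,"dz":-0.012,"wx":0,"wy":0,"wz":0}]' | head -4
python3 -m inch '[{"gripper":0.3,"dx":0,"dy":0,"dz":-0.001,"wx":0,"wy":0,"wz":0},{"gripper":0.3,"dx":0,"dy":0,"dz":-0.002,"wx":0,"wy":0,"wz":0},{"gripper":0.3,"dx":0,"dy":0,"dz":-0.003,"wx":0,"wy":0,"wz":0},{"gripper":0.3,"dx":0,"dy":0,"dz":-0.004,"wx":0,"wy":0,"wz":0},{"gripper":0.3,"dx":0,"dy":0,"dz":-0.004,"wx":0,"wy":0,"wz":0}]' | head -4
```

```text
clock: 41.73
eef_pos: [430.3, -102.3, 126.9]
eef_rot: [-3.139, -0.001, 1.575]
wrist_force: [0.2, 0.2, -0.8]
clock: 42.15
eef_pos: [430.9, -103.5, 116.0]
eef_rot: [-3.141, -0.0, 1.574]
wrist_force: [-0.1, 0.4, -0.7]
clock: 42.57
eef_pos: [430.6, -103.4, 112.1]
eef_rot: [-3.14, -0.0, 1.574]
wrist_force: [-3.0, 0.0, 1.0]
```

```bash
python3 -m inch '[{"gripper":0.3,"dx":0,"dy":0,"dz":-0.003,"wx":0,"wy":0,"wz":0},{"gripper":0.3,"dx":0,"dy":0,"dz":-0.006,"wx":0,"wy":0,"wz":0},{"gripper":0.3,"dx":0,"dy":0,"dz":-0.009,"wx":0,"wy":0,"wz":0},{"gripper":0.3,"dx":0,"dy":0,"dz":-0.012,"wx":0,"wy":0,"wz":0},{"gripper":0.3,"dx":0,"dy":0,"dz":-0.015,"wx":0,"wy":0,"wz":0}]' | head -4
python3 -m inch '[{"gripper":0.3,"dx":0,"dy":0,"dz":-0.005,"wx":0,"wy":0,"wz":0},{"gripper":0.3,"dx":0,"dy":0,"dz":-0.01,"wx":0,"wy":0,"wz":0},{"gripper":0.3,"dx":0,"dy":0,"dz":-0.015,"wx":0,"wy":0,"wz":0},{"gripper":0.3,"dx":0,"dy":0,"dz":-0.02,"wx":0,"wy":0,"wz":0},{"gripper":0.3,"dx":0,"dy":0,"dz":-0.025,"wx":0,"wy":0,"wz":0}]' | head -4
python3 -m inch '[{"gripper":0.3,"dx":0,"dy":0,"dz":-0.005,"wx":0,"wy":0,"wz":0},{"gripper":0.3,"dx":0,"dy":0,"dz":-0.01,"wx":0,"wy":0,"wz":0},{"gripper":0.3,"dx":0,"dy":0,"dz":-0.015,"wx":0,"wy":0,"wz":0},{"gripper":0.3,"dx":0,"dy":0,"dz":-0.02,"wx":0,"wy":0,"wz":0},{"gripper":0.3,"dx":0,"dy":0,"dz":-0.023,"wx":0,"wy":0,"wz":0}]' | head -4
python3 -m inch '[{"gripper":0.3,"dx":0,"dy":0,"dz":-0.002,"wx":0,"wy":0,"wz":0},{"gripper":0.3,"dx":0,"dy":0,"dz":-0.004,"wx":0,"wy":0,"wz":0},{"gripper":0.3,"dx":0,"dy":0,"dz":-0.005,"wx":0,"wy":0,"wz":0},{"gripper":0.3,"dx":0,"dy":0,"dz":-0.006,"wx":0,"wy":0,"wz":0},{"gripper":0.3,"dx":0,"dy":0,"dz":-0.007,"wx":0,"wy":0,"wz":0}]' | head -4
```

```text
clock: 42.98
eef_pos: [430.7, -103.4, 96.9]
eef_rot: [-3.141, -0.0, 1.574]
wrist_force: [-4.7, 0.3, 3.5]
clock: 43.4
eef_pos: [430.7, -103.4, 71.8]
eef_rot: [-3.141, -0.0, 1.574]
wrist_force: [-5.1, -0.7, 5.3]
clock: 43.82
eef_pos: [430.6, -103.5, 48.5]
eef_rot: [-3.141, -0.0, 1.574]
wrist_force: [-3.9, -0.4, -1.3]
clock: 44.23
eef_pos: [431.4, -103.7, 43.1]
eef_rot: [3.141, 0.0, 1.574]
wrist_force: [-9.7, 2.7, 28.1]
```

Home again: 28 N at TCP 43.1. All three spools are seated. I'll rise, turn to tool yaw 180° above the lid and look.

```bash
python3 -m inch '[{"gripper":0.72,"dx":0,"dy":0,"dz":0.001,"wx":0,"wy":0,"wz":0},{"gripper":0.72,"dx":0,"dy":0,"dz":0.001,"wx":0,"wy":0,"wz":0},{"gripper":0.72,"dx":0,"dy":0,"dz":0.001,"wx":0,"wy":0,"wz":0},{"gripper":0.72,"dx":0,"dy":0,"dz":0.001,"wx":0,"wy":0,"wz":0},{"gripper":0.72,"dx":0,"dy":0,"dz":0.001,"wx":0,"wy":0,"wz":0}]' | tail -3
python3 -m inch '[{"gripper":0.72,"dx":0,"dy":0,"dz":0.03,"wx":0,"wy":0,"wz":0},{"gripper":0.72,"dx":0,"dy":0,"dz":0.07,"wx":0,"wy":0,"wz":0},{"gripper":0.72,"dx":0,"dy":0,"dz":0.11,"wx":0,"wy":0,"wz":0},{"gripper":0.72,"dx":0,"dy":0,"dz":0.14,"wx":0,"wy":0,"wz":0},{"gripper":0.72,"dx":0,"dy":0,"dz":0.16,"wx":0,"wy":0,"wz":0}]' | tail -5
python3 - <<'E'
from h import *
st();cv2.imwrite('pics/w13.png',manip.camera('wrist'))
E
python3 -m inch '[{"gripper":0.72,"dx":0,"dy":0.01,"dz":0,"wx":0,"wy":0,"wz":6},{"gripper":0.72,"dx":0,"dy":0.02,"dz":0,"wx":0,"wy":0,"wz":12},{"gripper":0.72,"dx":0,"dy":0.03,"dz":0,"wx":0,"wy":0,"wz":18},{"gripper":0.72,"dx":0,"dy":0.04,"dz":0,"wx":0,"wy":0,"wz":24},{"gripper":0.72,"dx":0,"dy":0.05,"dz":0,"wx":0,"wy":0,"wz":30}]' | tail -4
python3 -m inch '[{"gripper":0.5,"dx":0,"dy":0.01,"dz":0,"wx":0,"wy":0,"wz":6},{"gripper":0.5,"dx":0,"dy":0.02,"dz":0,"wx":0,"wy":0,"wz":12},{"gripper":0.5,"dx":0,"dy":0.03,"dz":0,"wx":0,"wy":0,"wz":18},{"gripper":0.5,"dx":0,"dy":0.04,"dz":0,"wx":0,"wy":0,"wz":24},{"gripper":0.5,"dx":0,"dy":0.05,"dz":0,"wx":0,"wy":0,"wz":30}]' | tail -4
python3 -m inch '[{"gripper":0.5,"dx":0,"dy":0.01,"dz":0,"wx":0,"wy":0,"wz":6},{"gripper":0.5,"dx":0,"dy":0.03,"dz":0,"wx":0,"wy":0,"wz":12},{"gripper":0.5,"dx":0,"dy":0.04,"dz":-0.01,"wx":0,"wy":0,"wz":18},{"gripper":0.5,"dx":0,"dy":0.05,"dz":-0.03,"wx":0,"wy":0,"wz":24},{"gripper":0.5,"dx":0,"dy":0.056,"dz":-0.05,"wx":0,"wy":0,"wz":30}]' | tail -4
python3 -m inch '[{"gripper":0.5,"dx":0,"dy":0,"dz":0,"wx":0,"wy":0,"wz":0},{"gripper":0.5,"dx":0,"dy":0,"dz":0,"wx":0,"wy":0,"wz":0},{"gripper":0.5,"dx":0,"dy":0,"dz":0,"wx":0,"wy":0,"wz":0},{"gripper":0.5,"dx":0,"dy":0,"dz":0,"wx":0,"wy":0,"wz":0},{"gripper":0.5,"dx":0,"dy":0,"dz":0,"wx":0,"wy":0,"wz":0}]' | tail -4
python3 - <<'E'
from h import *
st();P=wpose();cv2.imwrite('pics/w14.png',manip.camera('wrist'))
for y in(-42,52,147):
  for x in(368,431,495):print((x,y),wproj([x,y,8],P).round())
E
```

```text
wrist_force: [0.0, -0.5, -0.4]
finger_gap: 67.8
finger_force: 0.0
eef_pos: [431.5, -103.6, 206.6]
eef_rot: [3.138, 0.001, 1.574]
wrist_force: [-0.1, 1.3, 0.4]
finger_gap: 67.6
finger_force: 0.0
{'clock': 45.067, 'joints': [-0.318, 0.057, 1.804, 0.0, 1.276, -0.321], 'eef_pos': [431.534, -103.65, 206.607], 'eef_rot': [3.138, 0.001, 1.574], 'wrist_force': [-0.088, 1.31, 0.396], 'finger_gap': 67.603, 'finger_force': 0.0}
eef_rot: [-3.141, -0.0, 2.102]
wrist_force: [-1.0, -0.0, -0.3]
finger_gap: 67.4
finger_force: 0.0
eef_rot: [-3.141, -0.0, 2.626]
wrist_force: [-0.2, -0.2, 0.8]
finger_gap: 47.1
finger_force: 0.0
eef_rot: [3.141, 0.001, -3.133]
wrist_force: [0.3, -0.8, -0.5]
finger_gap: 47.1
finger_force: 0.0
eef_rot: [3.142, 0.002, -3.141]
wrist_force: [0.5, -0.2, 0.3]
finger_gap: 46.8
finger_force: 0.0
{'clock': 46.783, 'joints': [0.036, 0.095, 1.893, -0.0, 1.152, -1.536], 'eef_pos': [431.43, 52.169, 154.194], 'eef_rot': [3.142, 0.002, -3.141], 'wrist_force': [0.502, -0.177, 0.341], 'finger_gap': 46.794, 'finger_force': 0.0}
(368, -42) [215. 158.]
(431, -42) [218. 226.]
(495, -42) [224. 291.]
(368, 52) [321. 155.]
(431, 52) [321. 226.]
(495, 52) [321. 292.]
(368, 147) [427. 158.]
(431, 147) [424. 226.]
(495, 147) [419. 291.]
```

View pics/w14.png

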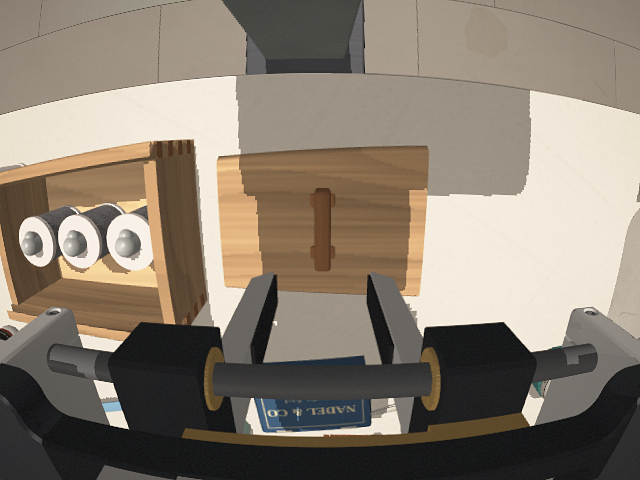

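All three spools sit level in the box, with the spindle heads showing at (31,244), (75,244) and (128,242). The lid's corners are at (218,157), (224,286), (428,147) and (420,296), and the bar is centred at (323,229).

Run:
```python
from h import *
P=(np.array([431.43,52.169,154.194]),Ro.from_euler('xyz',[3.142,.002,-3.141]).as_matrix())
for u,v in[(218,157),(224,286),(428,147),(420,296)]:print('lid',wonz(u,v,8,P).round(1))
for u,v in[(323,188),(323,271)]:print('bar',wonz(u,v,34,P).round(1), wonz(u,v,10,P).round(1))
# wood edge columns/rows via gray gradient along x (v) at several u near the lid
im=cv2.imread('pics/w14.png').astype(int)
h=cv2.cvtColor(im.astype(np.uint8),cv2.COLOR_BGR2HSV)
for u in(235,300,345,360,410):
    w=np.where(h[120:320,u,1]>70)[0]+120
    if len(w):print(u,w.min(),w.max(),wonz(u,w.min(),8,P).round(1)[:2],wonz(u,w.max(),8,P).round(1)[:2])
```

```text
lid [367.7 -39.1   8. ]
lid [490.3 -41.3   8. ]
lid [358.5 147.2   8. ]
lid [500.8 148.9   8. ]
bar [393.3  54.   34. ] [396.5  54.1  10. ]
bar [464.3  54.1  34. ] [473.2  54.2  10. ]
235 155 286 [366.5 -23.4] [490.  -30.3]
300 150 291 [363.3  34.2] [494.3  32.4]
345 148 293 [361.5  73.1] [496.4  75.1]
360 147 294 [360.5  86.1] [497.5  89.5]
410 146 295 [358.4 130.5] [499.5 138.7]
```

```bash
python3 -m inch '[{"gripper":0.5,"dx":-0.002,"dy":0.001,"dz":-0.04,"wx":0,"wy":0,"wz":0.2},{"gripper":0.5,"dx":-0.002,"dy":0.001,"dz":-0.08,"wx":0,"wy":0,"wz":0.2},{"gripper":0.5,"dx":-0.002,"dy":0.001,"dz":-0.11,"wx":0,"wy":0,"wz":0.2},{"gripper":0.5,"dx":-0.002,"dy":0.001,"dz":-0.13,"wx":0,"wy":0,"wz":0.2},{"gripper":0.5,"dx":-0.002,"dy":0.001,"dz":-0.139,"wx":0,"wy":0,"wz":0.2}]' | tail -6
for i in 1 2; do python3 -m inch '[{"gripper":0,"dx":0,"dy":0,"dz":0,"wx":0,"wy":0,"wz":0},{"gripper":0,"dx":0,"dy":0,"dz":0,"wx":0,"wy":0,"wz":0},{"gripper":0,"dx":0,"dy":0,"dz":0,"wx":0,"wy":0,"wz":0},{"gripper":0,"dx":0,"dy":0,"dz":0,"wx":0,"wy":0,"wz":0},{"gripper":0,"dx":0,"dy":0,"dz":0,"wx":0,"wy":0,"wz":0}]' 55; done
python3 -m inch '[{"gripper":0,"dx":0.001,"dy":0,"dz":0.02,"wx":0,"wy":0,"wz":0.3},{"gripper":0,"dx":0.001,"dy":0,"dz":0.04,"wx":0,"wy":0,"wz":0.3},{"gripper":0,"dx":0.001,"dy":0,"dz":0.06,"wx":0,"wy":0,"wz":0.3},{"gripper":0,"dx":0.001,"dy":0,"dz":0.08,"wx":0,"wy":0,"wz":0.3},{"gripper":0,"dx":0.001,"dy":0,"dz":0.091,"wx":0,"wy":0,"wz":0.3}]' | tail -6
python3 -m inch '[{"gripper":0,"dx":0,"dy":0,"dz":0,"wx":0,"wy":0,"wz":0},{"gripper":0,"dx":0,"dy":0,"dz":0,"wx":0,"wy":0,"wz":0},{"gripper":0,"dx":0,"dy":0,"dz":0,"wx":0,"wy":0,"wz":0},{"gripper":0,"dx":0,"dy":0,"dz":0,"wx":0,"wy":0,"wz":0},{"gripper":0,"dx":0,"dy":0,"dz":0,"wx":0,"wy":0,"wz":0}]'
```

```text
clock: 47.25
eef_pos: [427.9, 53.3, 12.2]
eef_rot: [-3.141, -0.003, -3.136]
wrist_force: [-0.0, 0.2, -0.0]
finger_gap: 47.0
finger_force: 0.0
clock: 47.67
eef_pos: [429.6, 53.5, 15.3]
eef_rot: [3.142, 0.002, -3.135]
wrist_force: [0.1, -0.0, -0.2]
finger_gap: 16.8
finger_force: 0.0
clock: 48.08
eef_pos: [429.6, 53.5, 15.2]
eef_rot: [3.142, 0.002, -3.135]
wrist_force: [-1.0, -0.9, 9.6]
finger_gap: 13.4
finger_force: 55.0
clock: 48.5
eef_pos: [430.5, 53.5, 107.4]
eef_rot: [3.141, 0.002, -3.13]
wrist_force: [-0.2, 0.8, -2.8]
finger_gap: 13.3
finger_force: 55.0
clock: 48.92
eef_pos: [429.6, 53.5, 104.5]
eef_rot: [-3.142, -0.002, -3.13]
wrist_force: [-0.1, 0.0, -2.4]
finger_gap: 13.8
finger_force: 55.0
```

Underside at 89.3 and lined up. I'll slide it into the mouth gently.

```bash
python3 -m inch '[{"gripper":0,"dx":0,"dy":-0.008,"dz":0,"wx":0,"wy":0,"wz":0},{"gripper":0,"dx":0,"dy":-0.016,"dz":0,"wx":0,"wy":0,"wz":0},{"gripper":0,"dx":0,"dy":-0.024,"dz":0,"wx":0,"wy":0,"wz":0},{"gripper":0,"dx":0,"dy":-0.032,"dz":0,"wx":0,"wy":0,"wz":0},{"gripper":0,"dx":0,"dy":-0.04,"dz":0,"wx":0,"wy":0,"wz":0}]' | head -4
python3 -m inch '[{"gripper":0,"dx":0,"dy":-0.008,"dz":0,"wx":0,"wy":0,"wz":0},{"gripper":0,"dx":0,"dy":-0.016,"dz":0,"wx":0,"wy":0,"wz":0},{"gripper":0,"dx":0,"dy":-0.024,"dz":-0.001,"wx":0,"wy":0,"wz":0},{"gripper":0,"dx":0,"dy":-0.032,"dz":-0.001,"wx":0,"wy":0,"wz":0},{"gripper":0,"dx":0,"dy":-0.04,"dz":-0.001,"wx":0,"wy":0,"wz":0}]' | head -4
python3 -m inch '[{"gripper":0,"dx":0,"dy":-0.008,"dz":0,"wx":0,"wy":0,"wz":0},{"gripper":0,"dx":0,"dy":-0.016,"dz":0,"wx":0,"wy":0,"wz":0},{"gripper":0,"dx":0,"dy":-0.024,"dz":0,"wx":0,"wy":0,"wz":0},{"gripper":0,"dx":0.001,"dy":-0.032,"dz":0,"wx":0,"wy":0,"wz":0},{"gripper":0,"dx":0.001,"dy":-0.04,"dz":0,"wx":0,"wy":0,"wz":0}]' | head -4
```

```text
clock: 49.33
eef_pos: [429.9, 12.4, 105.2]
eef_rot: [-3.142, -0.0, -3.13]
wrist_force: [0.9, 0.2, -2.4]
clock: 49.75
eef_pos: [429.9, -27.3, 104.2]
eef_rot: [-3.142, -0.0, -3.13]
wrist_force: [0.0, -0.2, -2.2]
clock: 50.17
eef_pos: [431.1, -67.3, 104.3]
eef_rot: [-3.142, 0.0, -3.13]
wrist_force: [0.1, -0.0, -2.4]
```

```bash
python3 -m inch '[{"gripper":0,"dx":0,"dy":-0.008,"dz":0,"wx":0,"wy":0,"wz":0},{"gripper":0,"dx":0,"dy":-0.016,"dz":-0.0005,"wx":0,"wy":0,"wz":0},{"gripper":0,"dx":0,"dy":-0.024,"dz":-0.0005,"wx":0,"wy":0,"wz":0},{"gripper":0,"dx":0,"dy":-0.032,"dz":-0.0005,"wx":0,"wy":0,"wz":0},{"gripper":0,"dx":0,"dy":-0.04,"dz":-0.0005,"wx":0,"wy":0,"wz":0}]' | head -4
python3 -m inch '[{"gripper":0,"dx":0,"dy":-0.005,"dz":0,"wx":0,"wy":0,"wz":0},{"gripper":0,"dx":0,"dy":-0.010,"dz":0,"wx":0,"wy":0,"wz":0},{"gripper":0,"dx":0,"dy":-0.015,"dz":0,"wx":0,"wy":0,"wz":0},{"gripper":0,"dx":0,"dy":-0.02,"dz":0,"wx":0,"wy":0,"wz":0},{"gripper":0,"dx":0,"dy":-0.025,"dz":0,"wx":0,"wy":0,"wz":0}]' | head -4
python3 -m inch '[{"gripper":0,"dx":0,"dy":-0.003,"dz":0,"wx":0,"wy":0,"wz":0},{"gripper":0,"dx":0,"dy":-0.006,"dz":0,"wx":0,"wy":0,"wz":0},{"gripper":0,"dx":0,"dy":-0.009,"dz":0,"wx":0,"wy":0,"wz":0},{"gripper":0,"dx":0,"dy":-0.012,"dz":0,"wx":0,"wy":0,"wz":0},{"gripper":0,"dx":0,"dy":-0.014,"dz":0,"wx":0,"wy":0,"wz":0}]' | head -4
```

```text
clock: 50.58
eef_pos: [431.0, -107.3, 103.8]
eef_rot: [3.142, 0.0, -3.13]
wrist_force: [-0.1, 0.4, -3.2]
clock: 51.0
eef_pos: [430.7, -131.7, 103.6]
eef_rot: [3.141, -0.001, -3.13]
wrist_force: [-2.6, 3.1, -1.9]
clock: 51.42
eef_pos: [430.0, -144.6, 103.4]
eef_rot: [3.139, -0.003, -3.13]
wrist_force: [-7.0, 12.0, 3.1]
```

```bash
python3 -c "
from h import *;st();print(np.round(manip.read_state()['moment'],2))"
python3 -m inch '[{"gripper":0,"dx":-0.0005,"dy":0.001,"dz":0,"wx":0,"wy":0,"wz":0},{"gripper":0,"dx":-0.001,"dy":0.001,"dz":0,"wx":0,"wy":0,"wz":0},{"gripper":0,"dx":-0.0015,"dy":0.001,"dz":0,"wx":0,"wy":0,"wz":0},{"gripper":0,"dx":-0.0015,"dy":0.001,"dz":0,"wx":0,"wy":0,"wz":0},{"gripper":0,"dx":-0.0015,"dy":0.001,"dz":0,"wx":0,"wy":0,"wz":0}]' | head -4
python3 -c "
from h import *;st();print(np.round(manip.read_state()['moment'],2))"
```

```text
{'clock': 51.417, 'joints': [-0.406, 0.209, 1.893, 0.001, 1.043, -1.989], 'eef_pos': [429.993, -144.604, 103.39], 'eef_rot': [3.139, -0.003, -3.13], 'wrist_force': [-6.959, 12.003, 3.058], 'finger_gap': 13.771, 'finger_force': 55.005}
[2.13 1.28 0.05]
clock: 51.83
eef_pos: [429.7, -144.6, 103.9]
eef_rot: [-3.141, 0.0, -3.13]
wrist_force: [0.2, 0.3, -2.0]
{'clock': 51.833, 'joints': [-0.405, 0.206, 1.896, -0.0, 1.039, -1.988], 'eef_pos': [429.658, -144.629, 103.877], 'eef_rot': [-3.141, 0.0, -3.13], 'wrist_force': [0.197, 0.255, -1.977], 'finger_gap': 13.484, 'finger_force': 54.996}
[ 0.05 -0.15  0.07]
```

```bash
python3 -m inch '[{"gripper":0,"dx":0,"dy":-0.002,"dz":0,"wx":0,"wy":0,"wz":0},{"gripper":0,"dx":0,"dy":-0.004,"dz":0,"wx":0,"wy":0,"wz":0},{"gripper":0,"dx":0,"dy":-0.006,"dz":0,"wx":0,"wy":0,"wz":0},{"gripper":0,"dx":0,"dy":-0.008,"dz":0,"wx":0,"wy":0,"wz":0},{"gripper":0,"dx":0,"dy":-0.009,"dz":0,"wx":0,"wy":0,"wz":0}]' | head -4
python3 -c "
from h import *;st();print(np.round(manip.read_state()['moment'],2))"
```

```text
clock: 52.25
eef_pos: [429.5, -153.9, 103.8]
eef_rot: [-3.142, 0.0, -3.13]
wrist_force: [-1.0, -0.7, -2.3]
{'clock': 52.25, 'joints': [-0.424, 0.212, 1.889, -0.0, 1.041, -2.006], 'eef_pos': [429.494, -153.854, 103.766], 'eef_rot': [-3.142, 0.0, -3.13], 'wrist_force': [-0.974, -0.712, -2.338], 'finger_gap': 13.684, 'finger_force': 54.996}
[ 0.1  -0.13 -0.  ]
```

```bash
python3 -m inch '[{"gripper":0,"dx":0,"dy":-0.001,"dz":-0.0005,"wx":0,"wy":0,"wz":0},{"gripper":0,"dx":0,"dy":-0.002,"dz":-0.0005,"wx":0,"wy":0,"wz":0},{"gripper":0,"dx":0,"dy":-0.003,"dz":-0.0005,"wx":0,"wy":0,"wz":0},{"gripper":0,"dx":0,"dy":-0.004,"dz":-0.0005,"wx":0,"wy":0,"wz":0},{"gripper":0,"dx":0,"dy":-0.004,"dz":-0.0005,"wx":0,"wy":0,"wz":0}]' | head -4
python3 -m inch '[{"gripper":0,"dx":0,"dy":-0.001,"dz":0,"wx":0,"wy":0,"wz":0},{"gripper":0,"dx":0,"dy":-0.001,"dz":0,"wx":0,"wy":0,"wz":0},{"gripper":0,"dx":0,"dy":-0.002,"dz":0,"wx":0,"wy":0,"wz":0},{"gripper":0,"dx":0,"dy":-0.002,"dz":0,"wx":0,"wy":0,"wz":0},{"gripper":0,"dx":0,"dy":-0.002,"dz":0,"wx":0,"wy":0,"wz":0}]' | head -4
```

```text
clock: 52.67
eef_pos: [429.5, -157.6, 103.3]
eef_rot: [-3.142, -0.0, -3.13]
wrist_force: [-0.1, 1.3, -2.3]
clock: 53.08
eef_pos: [429.5, -159.6, 103.3]
eef_rot: [-3.142, -0.0, -3.13]
wrist_force: [-0.4, 0.0, -1.1]
```

```bash
python3 -m inch '[{"gripper":0,"dx":0,"dy":-0.0005,"dz":0,"wx":0,"wy":0,"wz":0},{"gripper":0,"dx":0,"dy":-0.001,"dz":0,"wx":0,"wy":0,"wz":0},{"gripper":0,"dx":0,"dy":-0.0015,"dz":0,"wx":0,"wy":0,"wz":0},{"gripper":0,"dx":0,"dy":-0.0015,"dz":0,"wx":0,"wy":0,"wz":0},{"gripper":0,"dx":0,"dy":-0.0015,"dz":0,"wx":0,"wy":0,"wz":0}]' | head -4
python3 -m inch '[{"gripper":0,"dx":0,"dy":-0.0005,"dz":0,"wx":0,"wy":0,"wz":0},{"gripper":0,"dx":0,"dy":-0.001,"dz":0,"wx":0,"wy":0,"wz":0},{"gripper":0,"dx":0,"dy":-0.001,"dz":0,"wx":0,"wy":0,"wz":0},{"gripper":0,"dx":0,"dy":-0.001,"dz":0,"wx":0,"wy":0,"wz":0},{"gripper":0,"dx":0,"dy":-0.001,"dz":0,"wx":0,"wy":0,"wz":0}]' | head -4
```

```text
clock: 53.5
eef_pos: [429.4, -161.0, 103.2]
eef_rot: [3.142, -0.0, -3.13]
wrist_force: [-0.6, 1.7, -2.3]
clock: 53.92
eef_pos: [429.4, -161.9, 103.2]
eef_rot: [3.141, -0.0, -3.13]
wrist_force: [-1.1, 3.5, -3.7]
```

Resistance is starting to build near the closed position. I'll push in small steps.

```bash
python3 -m inch '[{"gripper":0,"dx":0,"dy":-0.0005,"dz":0,"wx":0,"wy":0,"wz":0},{"gripper":0,"dx":0,"dy":-0.001,"dz":0,"wx":0,"wy":0,"wz":0},{"gripper":0,"dx":0,"dy":-0.001,"dz":0,"wx":0,"wy":0,"wz":0},{"gripper":0,"dx":0,"dy":-0.001,"dz":0,"wx":0,"wy":0,"wz":0},{"gripper":0,"dx":0,"dy":-0.001,"dz":0,"wx":0,"wy":0,"wz":0}]' | head -4
python3 -m inch '[{"gripper":0,"dx":0,"dy":-0.0005,"dz":0,"wx":0,"wy":0,"wz":0},{"gripper":0,"dx":0,"dy":-0.001,"dz":0,"wx":0,"wy":0,"wz":0},{"gripper":0,"dx":0,"dy":-0.001,"dz":0,"wx":0,"wy":0,"wz":0},{"gripper":0,"dx":0,"dy":-0.001,"dz":0,"wx":0,"wy":0,"wz":0},{"gripper":0,"dx":0,"dy":-0.001,"dz":0,"wx":0,"wy":0,"wz":0}]' | head -4
python3 -c "
from h import *;print(np.round(manip.read_state()['moment'],2));cv2.imwrite('pics/s15.png',manip.camera('scene'));cv2.imwrite('pics/w15.png',manip.camera('wrist'))"
```

```text
clock: 54.33
eef_pos: [429.4, -162.3, 103.2]
eef_rot: [3.14, -0.0, -3.13]
wrist_force: [-0.6, 9.6, -0.5]
clock: 54.75
eef_pos: [429.4, -162.4, 103.2]
eef_rot: [3.138, -0.001, -3.13]
wrist_force: [-0.4, 18.1, 1.2]
[ 3.19 -0.06 -0.  ]
```

It's wedged: 18 N with no more travel at y −162.4. I'll release, rise and verify.

```bash
python3 -m inch '[{"gripper":0.6,"dx":0,"dy":0,"dz":0,"wx":0,"wy":0,"wz":0},{"gripper":0.6,"dx":0,"dy":0,"dz":0,"wx":0,"wy":0,"wz":0},{"gripper":0.6,"dx":0,"dy":0,"dz":0,"wx":0,"wy":0,"wz":0},{"gripper":0.6,"dx":0,"dy":0,"dz":0,"wx":0,"wy":0,"wz":0},{"gripper":0.6,"dx":0,"dy":0,"dz":0,"wx":0,"wy":0,"wz":0}]'
python3 -m inch '[{"gripper":0.6,"dx":0,"dy":0,"dz":0.01,"wx":0,"wy":0,"wz":0},{"gripper":0.6,"dx":0,"dy":0,"dz":0.03,"wx":0,"wy":0,"wz":0},{"gripper":0.6,"dx":0,"dy":0,"dz":0.06,"wx":0,"wy":0,"wz":0},{"gripper":0.6,"dx":0,"dy":0,"dz":0.09,"wx":0,"wy":0,"wz":0},{"gripper":0.6,"dx":0,"dy":0,"dz":0.1,"wx":0,"wy":0,"wz":0}]'
python3 -m inch '[{"gripper":0.6,"dx":0,"dy":0,"dz":0,"wx":0,"wy":0,"wz":0},{"gripper":0.6,"dx":0,"dy":0,"dz":0,"wx":0,"wy":0,"wz":0},{"gripper":0.6,"dx":0,"dy":0,"dz":0,"wx":0,"wy":0,"wz":0},{"gripper":0.6,"dx":0,"dy":0,"dz":0,"wx":0,"wy":0,"wz":0},{"gripper":0.6,"dx":0,"dy":0,"dz":0,"wx":0,"wy":0,"wz":0}]' >/dev/null
python3 - <<'E'
from h import *
st();w=manip.camera('wrist');cv2.imwrite('pics/w16.png',w)
E
```

```text
clock: 55.27
eef_pos: [429.6, -164.3, 103.4]
eef_rot: [-3.141, 0.0, -3.13]
wrist_force: [-0.5, -0.0, -0.2]
finger_gap: 43.2
finger_force: 0.0
clock: 55.68
eef_pos: [430.5, -164.6, 208.0]
eef_rot: [-3.139, 0.005, -3.13]
wrist_force: [-0.0, 0.2, 1.4]
finger_gap: 56.4
finger_force: 0.0
{'clock': 56.1, 'joints': [-0.444, 0.101, 1.768, -0.0, 1.275, -2.027], 'eef_pos': [429.139, -163.846, 202.26], 'eef_rot': [3.141, -0.002, -3.13], 'wrist_force': [-0.393, -0.491, -0.073], 'finger_gap': 56.598, 'finger_force': 0.0}
```

View pics/w16.png

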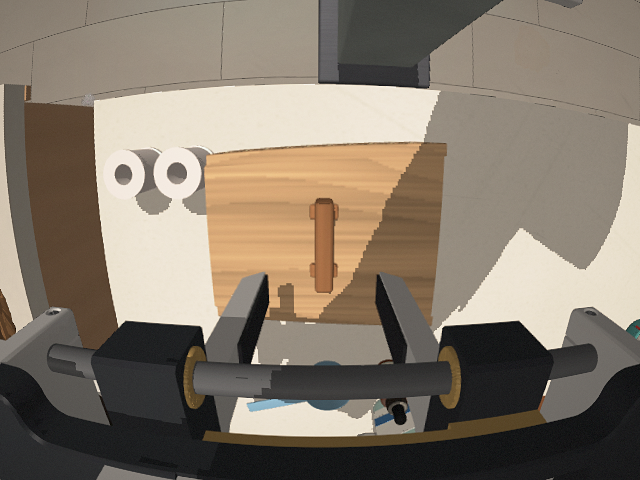

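The lid fills the box top from (206,153) to (446,143), with its grip at (324,245). Both empty reels stand on the worktop at (124,174) and (178,172). I'll check the end flushness numerically against the box rails.

Run:
```python
from h import *
P=(np.array([429.139,-163.846,202.26]),Ro.from_euler('xyz',[3.141,-.002,-3.13]).as_matrix())
for u,v in[(206,153),(446,143),(218,317),(434,325)]:print(wonz(u,v,96,P).round(1))
h=cv2.cvtColor(cv2.imread('pics/w16.png'),cv2.COLOR_BGR2HSV)
for v in range(150,320,8):
    s=h[v,190:460,1].astype(int);w=np.where(s>60)[0]+190
    print(v,w.min(),w.max(),wonz(w.min(),v,96,P).round(1)[:2],wonz(w.max(),v,96,P).round(1)[:2])
for y in(95,-95):print([wproj([431.2-s*x- .008*y, -159.6+y,96],P).round(1).tolist() for s in(1,-1) for x in((80,64) if y>0 else(70,60))])
```

```text
[ 360.7 -254.3   96. ]
[350.2 -66.2  96. ]
[ 501.5 -253.2   96. ]
[507.9 -61.8  96. ]
150 237 446 [ 359.1 -229. ] [355.8 -66. ]
158 206 443 [ 364.6 -254.4] [362.3 -68.2]
166 204 443 [ 370.9 -256.3] [368.6 -67.8]
174 204 443 [ 377.3 -256.5] [375.  -67.5]
182 205 442 [ 383.7 -255.9] [381.5 -67.9]
190 205 442 [ 390.1 -256.1] [387.9 -67.5]
198 205 441 [ 396.6 -256.5] [394.4 -67.9]
206 206 441 [ 403.1 -255.9] [400.9 -67.4]
214 206 440 [ 409.6 -256.3] [407.5 -67.7]
222 207 440 [ 416.2 -255.8] [414.1 -67.1]
230 208 439 [ 422.9 -255.4] [420.8 -67.4]
238 208 438 [ 429.6 -255.9] [427.5 -67.6]
246 209 438 [ 436.4 -255.5] [434.3 -67. ]
254 210 437 [ 443.3 -255.1] [441.2 -67.2]
262 210 436 [ 450.3 -255.7] [448.2 -67.3]
270 211 435 [ 457.4 -255.4] [455.3 -67.4]
278 212 435 [ 464.6 -255.1] [462.6 -66.6]
286 213 434 [ 471.9 -254.9] [469.9 -66.7]
294 213 433 [ 479.4 -255.6] [477.4 -66.7]
302 214 432 [ 486.9 -255.4] [484.9 -66.7]
310 218 431 [ 494.5 -252.5] [492.7 -66.6]
318 263 432 [ 500.6 -212.7] [500.7 -64.7]
[[447.9, 143.4], [446.9, 163.5], [430.7, 327.6], [432.9, 311.7]]
[[205.7, 154.6], [206.0, 167.3], [216.5, 317.4], [215.4, 307.2]]
```

The lid's ends sit about 2 mm past the rail ends toward the narrow end, which matches the stated wedged pose. Handing in.

```bash
python3 -c "
from cell import manip
print(manip.sign_off())"
```

```text
the job is handed in; nothing more can be done
None
```

The job is handed in: both empty reels are on the worktop, all three spools are seated under their balls, and the lid is wedged within about 2 mm of flush, with the other items left alone.

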